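# Check the slide of a label station and load it with fresh rolls

### The job

Clear the used brown cores off the label station's spindles into the grey discard tray. Then, with the spindles empty, feel the cut-off carriage for sticky spots: slowly and smoothly run it fully home against the black dock, all the way across to the far stop, and fully home again, and leave it there. After that mount every full label roll upright and fully down on a spindle of its own, without disturbing anything else on the bench.

Things in the scene. Friction and masses are not known exactly. Their poses are not given: they have to be found in the camera images.
- station: The label station, fixed to the bench for the run: a grey base plate 220 x 360 mm, 15 mm thick. Origin: centre of its underside. Its x axis points away from the robot side (the side with the slide) to the side with the spindles, y along the slide and the row of spindles (towards the robot's left at yaw 0), z up. The slide's centre line is at x = -60 mm, the three spindles at x = +55 mm
- carriage (a joint): Position of the cut-off carriage on the slide, in m: 0 = home, against the big black dock block at the +y (left) end; 0.20 = against the small aluminium stop at the -y (right) end; so it grows as the carriage goes to the station's -y. Hard stops at both ends. It drags with about 3 N (plus 12 N per m/s) and stays where it is left
- carriage_fin (a point): Centre of the carriage's upright black fin, by which it is moved: 16 mm thick along the slide (station y), 40 mm across it (station x), 48 mm high, its top 20 mm above this point; below the fin is a grey block 60 mm along the slide, whose top is 28 mm below this point (49 mm above the bench). Moves with the carriage, same axes as the station
- spindle0_seat (a point): The left (+y) spindle: an upright steel rod 16 mm in diameter, tapering to 6 mm over its top 12 mm. This point is on its axis at its foot, on top of the 54 mm wide round seat (20 mm above the bench); the rod stands 74 mm above this point. Spindles are 110 mm apart
- spindle1_seat (a point): The middle spindle: an upright steel rod 16 mm in diameter, tapering to 6 mm over its top 12 mm. This point is on its axis at its foot, on top of the 54 mm wide round seat (20 mm above the bench); the rod stands 74 mm above this point. Spindles are 110 mm apart
- spindle2_seat (a point): The right (-y) spindle: an upright steel rod 16 mm in diameter, tapering to 6 mm over its top 12 mm. This point is on its axis at its foot, on top of the 54 mm wide round seat (20 mm above the bench); the rod stands 74 mm above this point. Spindles are 110 mm apart
- roll0_mid (a point): A full label roll: white paper tube 56 mm outside diameter, 60 mm high, with a 26 mm bore right through, 80 to 170 g; at the start standing upright on the bench. The point is its centre, 30 mm above its underside; z is the axis of the bore. Two or three rolls are there, all alike; None if absent
- roll1_mid (a point): A full label roll: white paper tube 56 mm outside diameter, 60 mm high, with a 26 mm bore right through, 80 to 170 g; at the start standing upright on the bench. The point is its centre, 30 mm above its underside; z is the axis of the bore. Two or three rolls are there, all alike; None if absent
- roll2_mid (a point): A full label roll: white paper tube 56 mm outside diameter, 60 mm high, with a 26 mm bore right through, 80 to 170 g; at the start standing upright on the bench. The point is its centre, 30 mm above its underside; z is the axis of the bore. Two or three rolls are there, all alike; None if absent
- core0_mid (a point): A used-up brown cardboard core: tube 34 mm outside, 26 mm bore, 60 mm high, 30 g; at the start standing over one of the spindles, down on its seat. The point is its centre, 30 mm above its underside; z is the axis of the bore. Two or three cores are there; None if absent
- core1_mid (a point): A used-up brown cardboard core: tube 34 mm outside, 26 mm bore, 60 mm high, 30 g; at the start standing over one of the spindles, down on its seat. The point is its centre, 30 mm above its underside; z is the axis of the bore. Two or three cores are there; None if absent
- core2_mid (a point): A used-up brown cardboard core: tube 34 mm outside, 26 mm bore, 60 mm high, 30 g; at the start standing over one of the spindles, down on its seat. The point is its centre, 30 mm above its underside; z is the axis of the bore. Two or three cores are there; None if absent
- tray_in (a point): The grey open discard tray, fixed to the bench, 150 mm (its x) by 190 mm (its y) outside, 50 mm high, walls and floor 5 mm. The point is the centre of its inner floor; axes along its sides
- wash_bottle: Bystander, not to be disturbed: a white plastic wash bottle with a red cap, 64 mm wide, 150 mm high. Origin: centre of its underside
- jar: Bystander, not to be disturbed: an amber glass jar, 60 mm wide, 70 mm high. Origin: centre of its underside
- beaker: Bystander, not to be disturbed: a clear glass beaker, 60 mm wide, 80 mm high. Origin: centre of its underside
- tip_box: Bystander, not to be disturbed: a blue pipette tip box 85 x 120 mm, 55 mm high. Origin: centre of its underside
- pen: Bystander, not to be disturbed: a black marker pen lying on the bench, 14 mm thick, 144 mm long along its x. Origin: under its middle, on the bench
- tube_rack: Bystander, not to be disturbed: a white tube rack 90 x 220 mm, 101 mm high with its tubes. Origin: centre of its underside
- carton: Bystander, not to be disturbed: a small cardboard carton 70 x 110 mm, 60 mm high. Origin: centre of its underside

How it is judged:
By the outcome, as a careful person would: the job done as asked, in the order asked, and still so for the second after the job is handed in, with the robot touching nothing.
Of roll0, roll1, roll2 only 2 to 3 are there at a start; the rules pass over those that are not, and their reading is None.
Of core0, core1, core2 only 2 to 3 are there at a start; the rules pass over those that are not, and their reading is None.
At some moment in a run one of roll0, roll1, roll2 may be knocked a few centimetres aside while the robot is not near it.
Once in a run the grip may slacken for a moment while it holds something.
It also fails if it takes over 210 s, if anything falls off the work surface, if the arm or the gripper's body presses on something with over 40 N, if the wrist force passes 120 N, or if a joint passes its speed limit or range.

### The arm

A 6-joint arm with a two-finger parallel gripper is mounted at the origin on the work surface. World frame = base frame: x ahead of the robot, y to its left, z up, the work surface at z = 0. Lengths are in m, angles in rad, forces in N, time in s.
With the tool pointing down it reaches from about 0.25 to 0.775 m from the base axis. Payload 4 kg.
Tool frame: the origin (TCP) lies midway between the tips of the shut fingers; the grasp point (between the pads) lies 19 mm behind it; z points along the fingers, x is the direction in which the jaws open and shut, and the axes are right-handed (so a half turn about z gives the same grasp; the last joint's range is limited). The gripper opens to 94 mm and grips with 3 to 60 N. Pads are 16 mm wide; open, the fingers measure 119 mm over their backs; the gripper's body (75 mm by 177 mm) begins 78 mm behind the grasp point.
Start: joints at [1.217, 0.087, 1.371, -0, 1.684, -0.103], TCP at [0.137, 0.533, 0.206] pointing down, gripper open.
Joint ranges: [-3.1, 3.1], [-0.76, 2.03], [0.27, 2.55], [-1.08, 4.22], [0.17, 2.65], [-2.57, 2.57]. Speed limits (rad/s): [2.79, 2.79, 3.14, 3.14, 3.14, 3.14].

### API

Orientations are given as [roll, pitch, yaw] about the fixed x, y, z axes, in that order (R = Rz(yaw) Ry(pitch) Rx(roll)).
In Python, from bench import * gives the robot as it stands.
- The arm moves only by the tool send_rows, never from a script. Its argument "rows" is one flat list of numbers, 7 for each row, row after row: the shift along the world's x, y, z in mm, then the turn, a rotation vector about the world's x, y, z in degrees, then the opening, from 0 (shut) to 1 (fully open). A call has exactly 8 rows; each row shifts and turns the commanded pose from where the row before left it; what a row does not reach is not made up. A row lasts 1/8 s, in which the tool goes at most 62.5 mm and 10.7 degrees, less where a joint would pass 70% of its speed; a pose out of reach is approached as far as the arm can. A call is refused whole if a number of a shift passes 62.5 or a number of a turn 10.7, either way. A call with a gripper value outside its range is refused whole. The fingers move at their own pace and stop on an object; the grip force is fixed at half the most. Time passes only in rows, so rows that do not move let the fingers close, or fill a call up. It gives the time, the measured TCP pose, the force and the opening at its end, in the units of the state.
- get_obs(): the state, without advancing time (a new reading comes with each control period).
- snapshot(name): name is "side" or "top"; returns a dict with "color" (420x560x3 uint8, red, green, blue), "intrinsics" (3x3 intrinsics, pixels), "rvec" (rotation vector, rad) and "tvec" (3), from world to camera coordinates, as OpenCV has them. Camera axes: x right, y down, z forward; pixel columns grow to the right and rows downward; lengths in m; the calibration is good to about 2 mm. A picture is of the moment at which its call begins. There is no depth.
- close_job(): hands the job in, once; it reports no verdict.
The state is a dict: "time": time; "joint_positions": joint angles; "qvel": joint speeds; "joint_torque": joint torques, N m; "tool_pos": TCP position; "ee_rot": TCP orientation; "wrist_force": force on the tool from outside, world axes, zero at the start; "wrist_torque": the same for the moment, N m; "width": finger opening in m.
Only numpy, scipy, OpenCV 4.12 (cv2) and the standard library are available. Lean on these libraries where they do the work, as an engineer would, in place of code of your own. Each camera call takes 0.05 s, during which the arm holds its last target.

## Working session

There is one attempt and no reset: what is moved stays moved. The work goes in short steps, Python scripts to look and compute and a tool call to move; the robot and the scene stay as the last step left them, time stands still between calls to the robot, and variables do not carry over. Pictures are saved under pics/ and viewed, and the job is handed in when it is done.

Besides the shell and the picture viewer there is one more tool, called after "Request:" as a command line: name --argument value ..., lists and objects as JSON in quotes. send_rows: Moves the arm, as the interface text tells. Its arguments: {"type":"object","properties":{"rows":{"type":"array","items":{"type":"number"}}},"required":["rows"]}

```bash
mkdir -p pics; ls
python3 - <<'E'
from bench import *
import cv2,json
o=get_obs()
print(o)
for n in("side","top"):
    s=snapshot(n); cv2.imwrite(f"pics/{n}0.png",s["color"][:,:,::-1]); print(n,s["intrinsics"],s["rvec"],s["tvec"])
E
```

```text
pics
{'time': 0.0, 'joint_positions': array([ 1.21692311e+00,  8.79185307e-02,  1.37225908e+00,  1.23735697e-05,
        1.68357421e+00, -1.03044983e-01]), 'qvel': array([ 0.00019464, -0.00139858,  0.00206116, -0.0004719 ,  0.00077739,
       -0.00071112]), 'joint_torque': array([-2.02814390e-04, -3.40168619e+01, -3.02425933e+01,  7.17417081e-02,
        3.27511621e-02, -1.72680684e-04]), 'tool_pos': array([0.13629381, 0.53228032, 0.20432165]), 'ee_rot': array([-3.14135832e+00,  2.14645063e-03,  1.31996973e+00]), 'wrist_force': array([ 1.00003378, -0.46836033, -0.0561218 ]), 'wrist_torque': array([ 0.02941234, -0.02988994,  0.0404747 ]), 'width': 0.09407450912401318}
side [[494.72554352   0.         286.35057742]
 [  0.         494.72554352 208.98060469]
 [  0.           0.           1.        ]] [ 0.51411338 -2.66452452  1.27977655] [0.48365024 0.21906736 1.33343424]
top [[431.58965086   0.         277.41410232]
 [  0.         431.58965086 207.66092403]
 [  0.           0.           1.        ]] [ 2.16468561 -2.11527611  0.2009758 ] [-0.05772149  0.51239503  1.1029176 ]
```

View pics/side0.png

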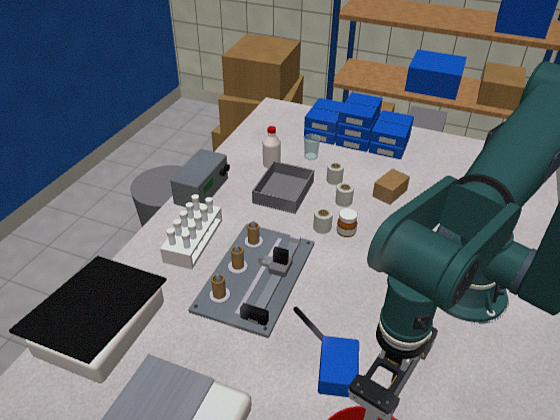

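View pics/top0.png

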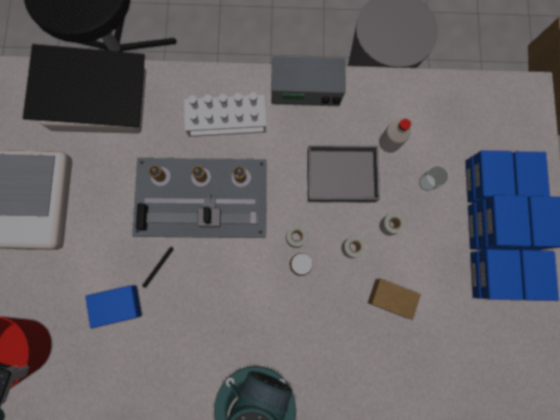

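```bash
cat > h.py <<'E'
from bench import *
import cv2, numpy as np
def cam(n):
    s=snapshot(n); R=cv2.Rodrigues(np.array(s["rvec"]))[0]
    return s["color"][:,:,::-1].copy(),np.array(s["intrinsics"]),R,np.array(s["tvec"]).ravel()
def ray(c,uv,z):
    _,K,R,t=c; C=-R.T@t; d=R.T@np.linalg.inv(K)@np.array([uv[0],uv[1],1.])
    return C+d*(z-C[2])/d[2]
def proj(c,p):
    _,K,R,t=c; q=K@(R@np.array(p)+t); return q[:2]/q[2]
def crop(c,name,x0,y0,x1,y1,f):
    cv2.imwrite("pics/"+name,cv2.resize(c[0][y0:y1,x0:x1],None,fx=f,fy=f,interpolation=cv2.INTER_CUBIC))
def tri(c1,u1,c2,u2):
    P=[c[1]@np.c_[c[2],c[3]] for c in(c1,c2)]
    X=cv2.triangulatePoints(P[0],P[1],np.array(u1,float).reshape(2,1),np.array(u2,float).reshape(2,1)).ravel(); return X[:3]/X[3]
E
python3 - <<'E'
from h import *
t=cam("top"); s=cam("side")
print(-t[2].T@t[3],-s[2].T@s[3])
crop(t,"tA.png",125,145,285,265,5)
crop(t,"tB.png",280,110,440,270,3.7)
crop(s,"sA.png",150,110,420,340,2.6)
for uv in [(60,60),(277,207),(500,60),(60,350)]: print(uv,ray(t,uv,0))
E
```

```text
[ 0.31892526 -0.02869586  1.17463649] [0.14304475 1.0216012  0.99790987]
(60, 60) [0.94069418 0.59424638 0.        ]
(277, 207) [ 0.52303418 -0.0453659   0.        ]
(500, 60) [ 0.98175991 -0.69704511  0.        ]
(60, 350) [0.13327908 0.50850158 0.        ]
```

View pics/tA.png

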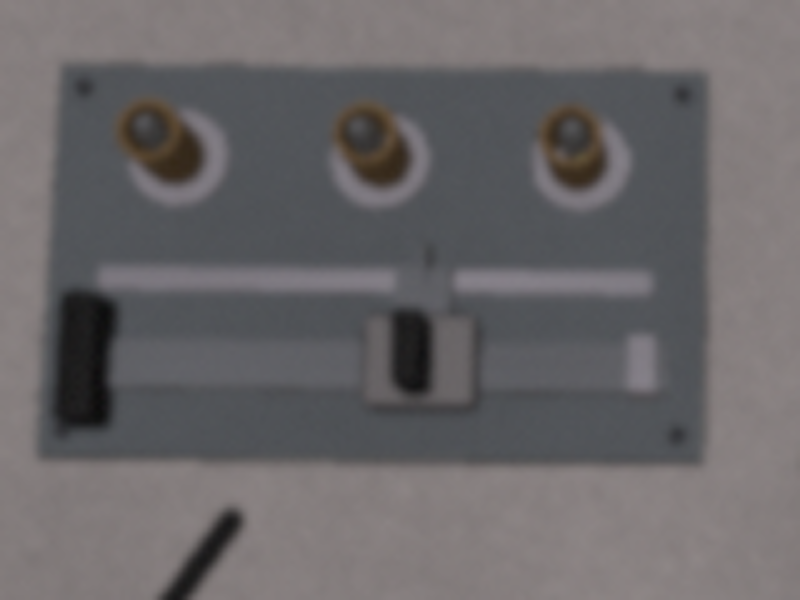

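View pics/tB.png

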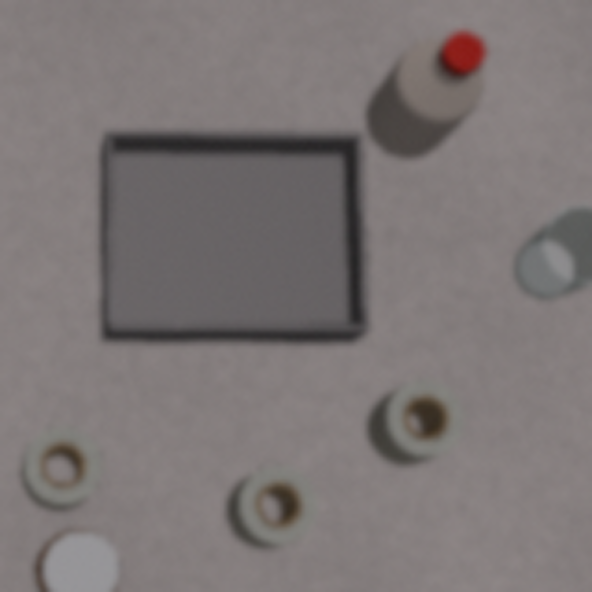

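View pics/sA.png

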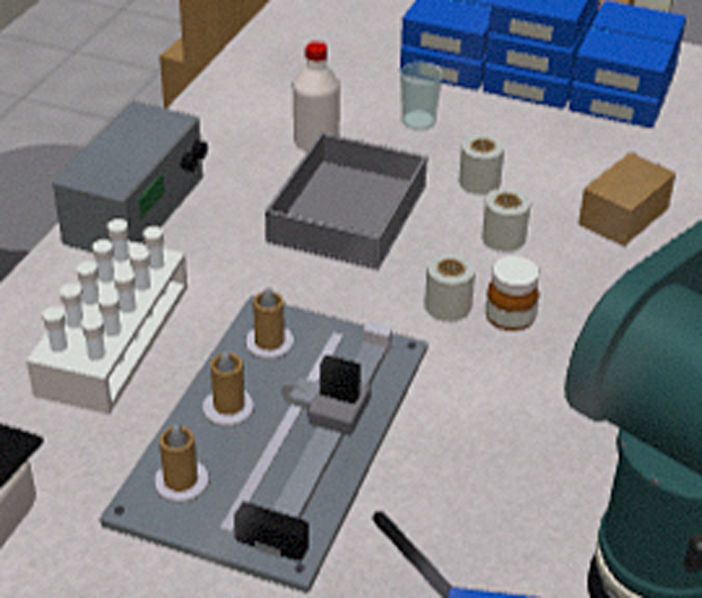

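Run:
```python
from h import *
t=cam("top"); s=cam("side")
U=lambda p,f,x0,y0:((p[0]+.5)/f-.5+x0,(p[1]+.5)/f-.5+y0)
A=lambda p:U(p,5,125,145)
B=lambda p:U(p,3.7,280,110)
# plate corners
uv=[(62,65),(708,72),(705,464),(38,459)]
loc=np.array([[.11,.18],[.11,-.18],[-.11,-.18],[-.11,.18]])
W=np.array([ray(t,A(p),.015)[:2] for p in uv]); print(W)
c=W.mean(0); H=(loc).T@(W-c); ang=np.arctan2(H[0,1]-H[1,0],H[0,0]+H[1,1])
Rm=np.array([[np.cos(ang),-np.sin(ang)],[np.sin(ang),np.cos(ang)]])
print("station",c,np.degrees(ang),"res",W-c-loc@Rm.T)
for i,y in enumerate((.11,0,-.11)): print("sp",i,c+Rm@[.055,y])
print("core tops",[ray(t,A(p),.08)[:2].round(4) for p in[(152,132),(367,133),(572,133)]])
print("tips",[ray(t,A(p),.094)[:2].round(4) for p in[(149,126),(365,130),(572,131)]])
print("seats",[ray(t,A(p),.02)[:2].round(4) for p in[(178,157),(380,159),(583,160)]])
print("fin top",[ray(t,A(p),.097)[:2].round(4) for p in[(411,352)]], "line-fin", c+Rm@[-.06,0])
for nm,p,z in [("r0",(60,464),.06),("r1",(276,503),.06),("r2",(422,414),.06),("jar",(80,568),.07)]: print(nm,ray(t,B(p),z)[:2].round(4))
print("tray",[ray(t,B(p),.05)[:2].round(4) for p in[(103,133),(358,133),(365,338),(102,338)]])
print("bottle cap",ray(t,B((463,54)),.15),"beaker",ray(t,B((546,268)),0))
print("pen",[ray(t,p,.007) for p in[(146,286),(171,249)]])
```

```text
[[ 0.64942358  0.34483633]
 [ 0.65504518 -0.0122123 ]
 [ 0.43658459 -0.01625013]
 [ 0.43091222  0.34095668]]
station [0.54299139 0.16433264] 0.9418556985433783 res [[-0.00059416 -0.00128015]
 [-0.00089014  0.00162258]
 [ 0.00061954  0.00120106]
 [ 0.00086476 -0.00154349]]
sp 0 [0.59617581 0.27522186]
sp 1 [0.59798396 0.16523672]
sp 2 [0.59979211 0.05525158]
core tops [array([0.5962, 0.2747]), array([0.5986, 0.1634]), array([0.6014, 0.0569])]
tips [array([0.5958, 0.2726]), array([0.5966, 0.162 ]), array([0.5988, 0.0558])]
seats [array([0.5977, 0.2762]), array([0.5994, 0.166 ]), array([0.6018, 0.055 ])]
fin top [array([0.4814, 0.1324])] line-fin [0.4829995  0.16334638]
r0 [ 0.44  -0.095]
r1 [ 0.4161 -0.2468]
r2 [ 0.4816 -0.351 ]
jar [ 0.3675 -0.1092]
tray [array([ 0.6856, -0.1237]), array([ 0.6908, -0.3117]), array([ 0.5373, -0.314 ]), array([ 0.5325, -0.1245])]
bottle cap [ 0.71542892 -0.35892436  0.15      ] beaker [ 0.60455144 -0.46573853  0.        ]
pen [array([0.30100606, 0.29691945, 0.007     ]), array([0.4001838 , 0.23720605, 0.007     ])]
```

Request:
send_rows --rows '[25,-25,0,0,0,3,1,50,-50,0,0,0,4,1,55,-56,0,0,0,4,1,55,-56,0,0,0,4,1,55,-56,0,0,0,0,1,55,-56,-10,0,0,0,1,55,-56,-10,0,0,0,0.8,40,-45,-10,0,0,0,0.7]'

```text
time: 1.3
tool_pos: [0.4654, 0.1948, 0.1798]
ee_rot: [3.14, -0.001, 1.582]
wrist_force: [1.5, 0.1, 0.3]
width: 0.0774
```

Request:
send_rows --rows '[0,0,0,0,0,0,0.7,0,0,0,0,0,0,0.7,0,0,0,0,0,0,0.7,0,0,0,0,0,0,0.7,0,0,0,0,0,0,0.7,0,0,0,0,0,0,0.7,0,0,0,0,0,0,0.7,0,0,0,0,0,0,0.7]'

```text
time: 2.3
tool_pos: [0.464, 0.1963, 0.1797]
ee_rot: [-3.142, -0.0, 1.582]
wrist_force: [-0.2, -0.6, 0.2]
width: 0.0662
```

Request:
send_rows --rows '[20,-20,0,0,0,0,0.7,30,-30,-5,0,0,0,0.7,30,-30,-5,0,0,0,0.7,30,-30,-5,0,0,0,0.7,20,-20,-10,0,0,0,0.7,6,-10,-5,0,0,0,0.7,0,0,0,0,0,0,0.7,0,0,0,0,0,0,0.7]'

```text
time: 3.3
tool_pos: [0.5996, 0.0573, 0.1503]
ee_rot: [3.141, -0.001, 1.583]
wrist_force: [0.2, 0.7, -0.7]
width: 0.0657
```

Run:
```python
from h import *
t=cam("top"); s=cam("side")
print(get_obs()["tool_pos"])
crop(t,"tC.png",125,135,285,265,5)
crop(s,"sC.png",150,180,350,330,4)
```

```text
[0.5996811  0.05734728 0.15056834]
```

View pics/tC.png

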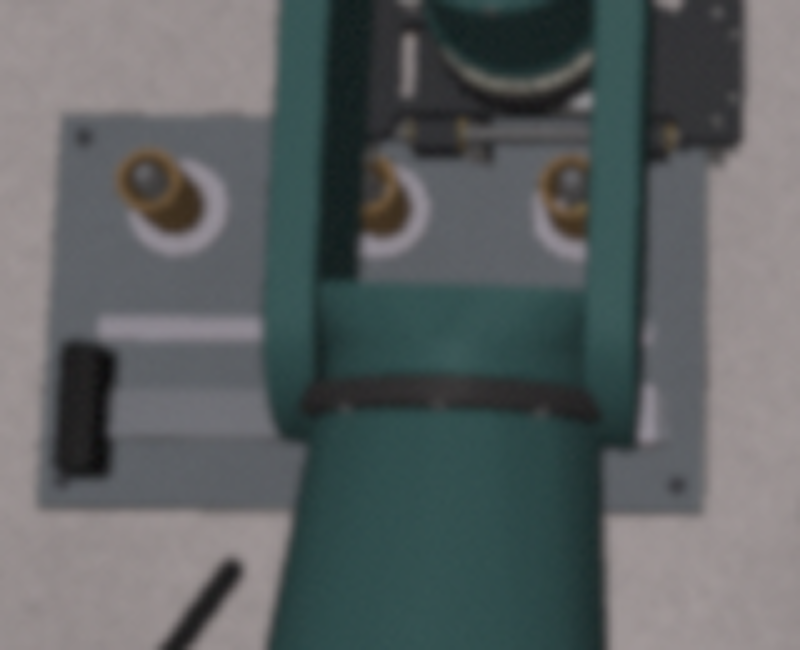

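View pics/sC.png

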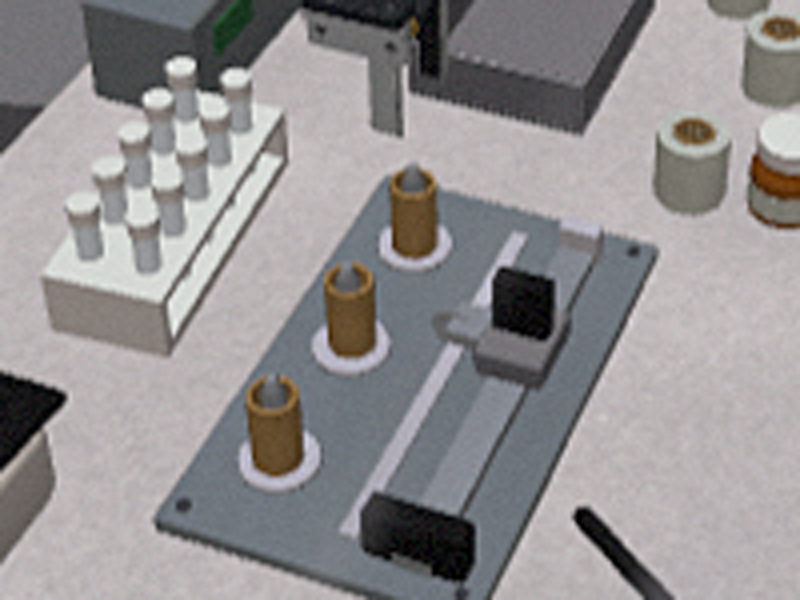

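Run:
```python
from h import *
t=cam("top"); s=cam("side")
q=lambda u:((u[0]-150+.5)*4-.5,(u[1]-180+.5)*4-.5)
for p in [(.5965,.275,.094),(.5985,.165,.094),(.600,.0557,.094),(.600,.0557,.02),(.5985,.165,.02),(.5965,.275,.02),(.5997,.09,.1506)]: print(p,np.round(q(proj(s,p))))
```

```text
(0.5965, 0.275, 0.094) [275. 375.]
(0.5985, 0.165, 0.094) [349. 262.]
(0.6, 0.0557, 0.094) [414. 164.]
(0.6, 0.0557, 0.02) [416. 241.]
(0.5985, 0.165, 0.02) [353. 341.]
(0.5965, 0.275, 0.02) [282. 454.]
(0.5997, 0.09, 0.1506) [392. 130.]
```

Request:
send_rows --rows '[0,-1,-15,0,0,0,0.7,0,0,-20,0,0,0,0.7,0,0,-25,0,0,0,0.7,0,0,-25,0,0,0,0.7,0,0,-15,0,0,0,0.7,0,0,-7,0,0,0,0.7,0,0,0,0,0,0,0.0,0,0,0,0,0,0,0.0]'

```text
time: 4.5
tool_pos: [0.6008, 0.0554, 0.0439]
ee_rot: [3.139, -0.0, 1.582]
wrist_force: [-0.5, 0.4, -0.1]
width: 0.0493
```

Request:
send_rows --rows '[0,0,0,0,0,0,0.0,0,0,0,0,0,0,0.0,0,0,5,0,0,0,0.0,0,0,15,0,0,0,0,0,0,20,0,0,0,0,0,0,25,0,0,0,0.0,0,0,20,0,0,0,0.0,0,0,5,0,0,0,0]'

```text
time: 5.5
tool_pos: [0.6013, 0.0554, 0.1357]
ee_rot: [3.137, 0.0, 1.582]
wrist_force: [0.3, 0.6, -0.2]
width: 0.0332
```

Request:
send_rows --rows '[3,-20,0,0,0,0,0,7,-40,0,0,0,0,0,7,-45,0,0,0,0,0,7,-45,0,0,0,0,0,7,-45,0,0,0,0,0,7,-45,0,0,0,0,0,6,-35,0,0,0,0,0,0,0,0,0,0,0,0]'

```text
time: 6.5
tool_pos: [0.6426, -0.2236, 0.1303]
ee_rot: [-3.138, -0.0, 1.577]
wrist_force: [1.0, 0.2, -0.3]
width: 0.0335
```

Request:
send_rows --rows '[0,0,-15,0,0,0,0,0,0,-25,0,0,0,0,0,0,-25,0,0,0,0,0,0,-20,0,0,0,0,0,0,-13,0,0,0,0,0,0,-4,0,0,0,0,0,0,0,0,0,0,0.0,0,0,0,0,0,0,0]'

```text
time: 7.5
tool_pos: [0.6447, -0.22, 0.032]
ee_rot: [3.14, 0.001, 1.582]
wrist_force: [0.2, 0.6, 0.1]
width: 0.0337
```

Request:
send_rows --rows '[0,0,0,0,0,0,0.5,0,0,0,0,0,0,0.5,0,0,0,0,0,0,0.5,0,0,15,0,0,0,0.55,0,0,25,0,0,0,0.6,0,0,35,0,0,0,0.7,0,0,30,0,0,0,0.7,0,0,13,0,0,0,0.7]'

```text
time: 8.5
tool_pos: [0.6452, -0.2201, 0.1527]
ee_rot: [3.136, 0.002, 1.582]
wrist_force: [0.2, -0.4, 0.5]
width: 0.0659
```

Request:
send_rows --rows '[-4,30,0,0,0,0,0.7,-6,48,0,0,0,0,0.7,-6,52,0,0,0,0,0.7,-6,52,0,0,0,0,0.7,-6,52,0,0,0,0,0.7,-6,52,0,0,0,0,0.7,-6,52,0,0,0,0,0.7,-6,45,0,0,0,0,0.7]'

```text
time: 9.5
tool_pos: [0.5972, 0.1653, 0.1483]
ee_rot: [-3.141, -0.0, 1.583]
wrist_force: [1.0, -1.0, -0.9]
width: 0.0657
```

Run:
```python
from h import *
t=cam("top"); s=cam("side")
print(get_obs()["tool_pos"])
crop(t,"tD.png",280,110,440,270,3.7)
crop(s,"sD.png",150,110,420,310,2.6)
```

```text
[0.59656787 0.16782628 0.14823713]
```

View pics/tD.png

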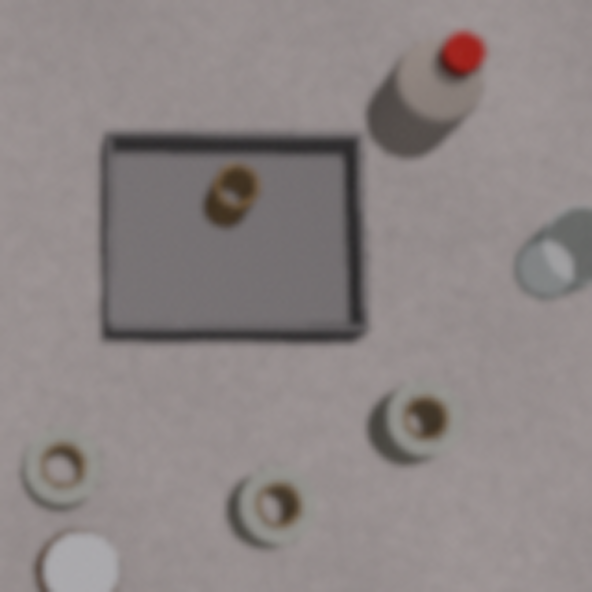

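View pics/sD.png

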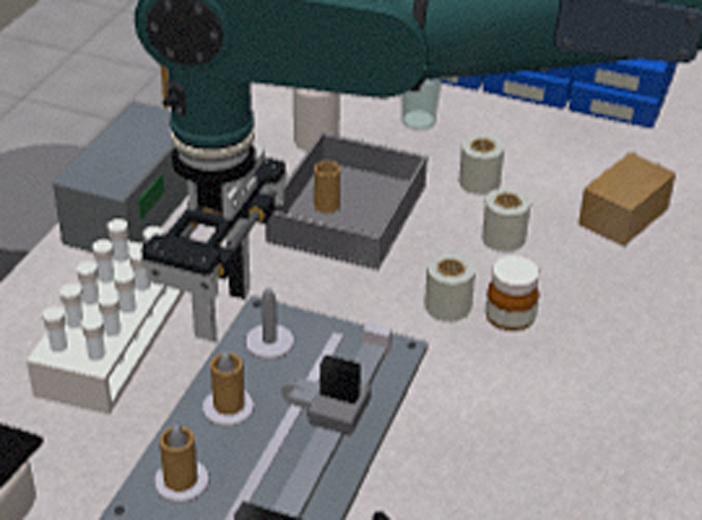

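Request:
send_rows --rows '[1,-3,-10,0,0,0,0.7,0,0,-20,0,0,0,0.7,0,0,-25,0,0,0,0.7,0,0,-25,0,0,0,0.7,0,0,-18,0,0,0,0.7,0,0,-7,0,0,0,0.7,0,0,0,0,0,0,0.0,0,0,0,0,0,0,0.0]'

```text
time: 10.6
tool_pos: [0.5999, 0.1604, 0.045]
ee_rot: [3.139, -0.0, 1.582]
wrist_force: [0.5, 0.2, 0.8]
width: 0.0491
```

Request:
send_rows --rows '[0,0,0,0,0,0,0.0,0,0,0,0,0,0,0.0,0,0,5,0,0,0,0.0,0,0,15,0,0,0,0,0,0,20,0,0,0,0,0,0,25,0,0,0,0.0,0,0,23,0,0,0,0.0,0,0,5,0,0,0,0]'

```text
time: 11.6
tool_pos: [0.6005, 0.1595, 0.141]
ee_rot: [3.136, 0.001, 1.581]
wrist_force: [0.1, -0.7, 0.0]
width: 0.034
```

Request:
send_rows --rows '[0,-20,0,0,0,0,0,-2,-40,0,0,0,0,0,-3,-45,0,0,0,0,0,-3,-45,0,0,0,0,0,-3,-45,0,0,0,0,0,-3,-45,0,0,0,0,0,-3,-45,0,0,0,0,0,-3,-45,0,0,0,0,0]'

```text
time: 12.6
tool_pos: [0.577, -0.1725, 0.1353]
ee_rot: [-3.138, 0.0, 1.581]
wrist_force: [-0.1, -0.3, -0.5]
width: 0.0341
```

Request:
send_rows --rows '[-3,-45,0,0,0,0,0,-2,-40,0,0,0,0,0,0,0,-10,0,0,0,0,0,0,-20,0,0,0,0,0,0,-20,0,0,0,0,0,0,-20,0,0,0,0,0,0,-20,0,0,0,0,0,0,0,0,0,0,0]'

```text
time: 13.6
tool_pos: [0.5724, -0.2535, 0.0437]
ee_rot: [-3.137, -0.003, 1.582]
wrist_force: [-0.0, 0.5, -0.2]
width: 0.034
```

Request:
send_rows --rows '[0,0,-7,0,0,0,0,0,0,-4,0,0,0,0,0,0,0,0,0,0,0,0,0,0,0,0,0,0.5,0,0,0,0,0,0,0.5,0,0,0,0,0,0,0.5,0,0,15,0,0,0,0.55,0,0,30,0,0,0,0.6]'

```text
time: 14.6
tool_pos: [0.5731, -0.2542, 0.0804]
ee_rot: [-3.139, -0.002, 1.582]
wrist_force: [0.4, -0.0, 0.5]
width: 0.0556
```

Request:
send_rows --rows '[0,0,40,0,0,0,0.7,0,20,33,0,0,0,0.7,3,45,0,0,0,0,0.7,3,48,0,0,0,0,0.7,3,48,0,0,0,0,0.7,3,48,0,0,0,0,0.7,3,48,0,0,0,0,0.7,3,48,0,0,0,0,0.7]'

```text
time: 15.6
tool_pos: [0.5923, 0.0519, 0.1553]
ee_rot: [3.139, -0.0, 1.582]
wrist_force: [-0.3, 0.0, 1.4]
width: 0.0658
```

Request:
send_rows --rows '[1,45,0,0,0,0,0.7,1,45,0,0,0,0,0.7,1,45,0,0,0,0,0.7,1,40,0,0,0,0,0.7,1,40,0,0,0,0,0.7,0,15,0,0,0,0,0.7,0,0,0,0,0,0,0.7,0,0,0,0,0,0,0.7]'

```text
time: 16.6
tool_pos: [0.5973, 0.2789, 0.154]
ee_rot: [3.141, 0.001, 1.58]
wrist_force: [0.6, -0.0, -0.3]
width: 0.0655
```

Run:
```python
from h import *
t=cam("top"); s=cam("side")
print(get_obs()["tool_pos"])
crop(t,"tE.png",280,110,440,270,3.7)
crop(s,"sE.png",150,110,420,310,2.6)
```

```text
[0.59727791 0.27883248 0.15396478]
```

View pics/tE.png

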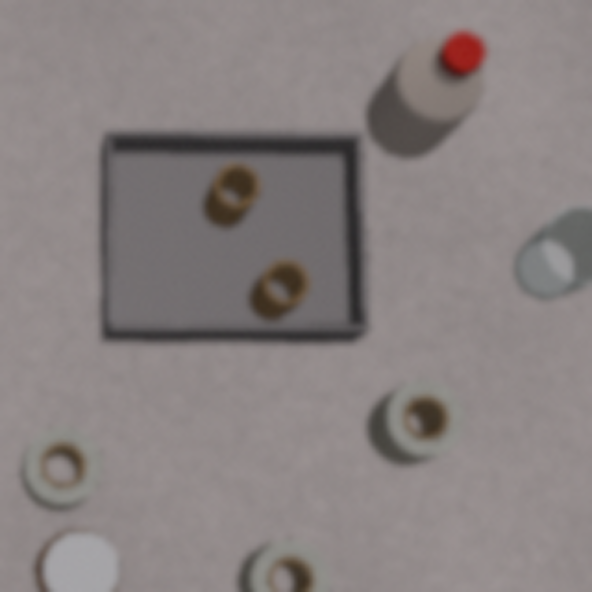

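Request:
send_rows --rows '[0,-3,-11,0,0,0,0.7,0,0,-20,0,0,0,0.7,0,0,-27,0,0,0,0.7,0,0,-27,0,0,0,0.7,0,0,-18,0,0,0,0.7,0,0,-7,0,0,0,0.7,0,0,0,0,0,0,0.0,0,0,0,0,0,0,0.0]'

```text
time: 17.7
tool_pos: [0.5978, 0.2777, 0.0451]
ee_rot: [3.139, -0.001, 1.582]
wrist_force: [0.4, -0.2, 0.2]
width: 0.0492
```

Request:
send_rows --rows '[0,0,0,0,0,0,0.0,0,0,0,0,0,0,0.0,0,0,5,0,0,0,0.0,0,0,15,0,0,0,0,0,0,20,0,0,0,0,0,0,25,0,0,0,0.0,0,0,23,0,0,0,0.0,0,0,5,0,0,0,0]'

```text
time: 18.7
tool_pos: [0.5985, 0.278, 0.1409]
ee_rot: [3.135, -0.002, 1.582]
wrist_force: [0.3, -0.2, -0.2]
width: 0.0328
```

Request:
send_rows --rows '[0,-20,0,0,0,0,0,-2,-40,0,0,0,0,0,-2,-45,0,0,0,0,0,-2,-45,0,0,0,0,0,-2,-45,0,0,0,0,0,-2,-45,0,0,0,0,0,-2,-45,0,0,0,0,0,-2,-45,0,0,0,0,0]'

```text
time: 19.7
tool_pos: [0.5813, -0.0551, 0.1352]
ee_rot: [-3.139, -0.0, 1.581]
wrist_force: [-0.3, 0.0, -0.8]
width: 0.0324
```

Request:
send_rows --rows '[-3,-45,0,0,0,0,0,-3,-45,0,0,0,0,0,-2,-40,0,0,0,0,0,0,0,-10,0,0,0,0,0,0,-20,0,0,0,0,0,0,-20,0,0,0,0,0,0,-20,0,0,0,0,0,0,-15,0,0,0,0]'

```text
time: 20.7
tool_pos: [0.5734, -0.1816, 0.0493]
ee_rot: [-3.138, -0.002, 1.582]
wrist_force: [-0.3, 0.3, -0.5]
width: 0.0321
```

Request:
send_rows --rows '[0,0,-9,0,0,0,0,0,0,-5,0,0,0,0,0,0,0,0,0,0,0,0,0,0,0,0,0,0.5,0,0,0,0,0,0,0.5,0,0,0,0,0,0,0.5,0,0,15,0,0,0,0.5,0,0,30,0,0,0,0.5]'

```text
time: 21.7
tool_pos: [0.5741, -0.1823, 0.0825]
ee_rot: [-3.139, -0.001, 1.582]
wrist_force: [-0.3, -0.3, 0.8]
width: 0.0469
```

Request:
send_rows --rows '[0,0,40,0,0,0,0.5,0,20,40,0,0,0,0.5,-14,45,0,0,0,0,0.5,-14,45,0,0,0,0,0.5,-14,45,0,0,0,0,0.5,-14,45,0,0,0,0,0.5,-14,45,0,0,0,0,0.5,-14,45,0,0,0,0,0.5]'

```text
time: 22.7
tool_pos: [0.4907, 0.1088, 0.1643]
ee_rot: [3.139, -0.0, 1.582]
wrist_force: [-0.4, 1.2, -0.3]
width: 0.0473
```

Run:
```python
from h import *
t=cam("top"); s=cam("side")
print(get_obs()["tool_pos"])
crop(t,"tF.png",280,110,440,270,3.7)
crop(s,"sF.png",150,110,420,310,2.6)
```

```text
[0.48993526 0.11102402 0.16433451]
```

View pics/tF.png

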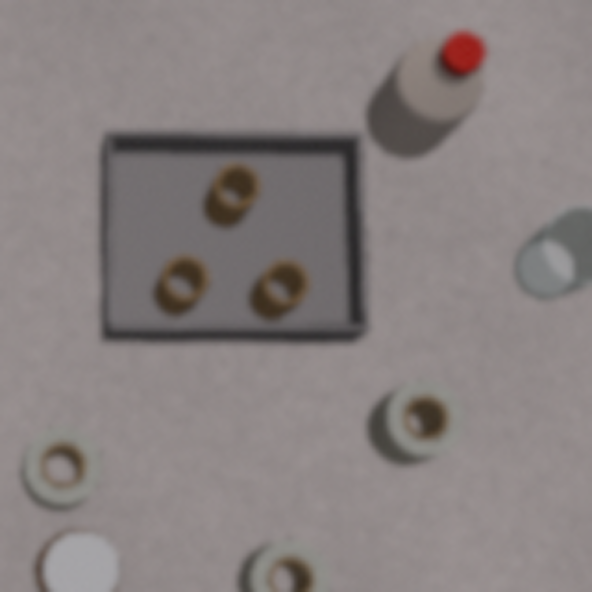

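View pics/sF.png

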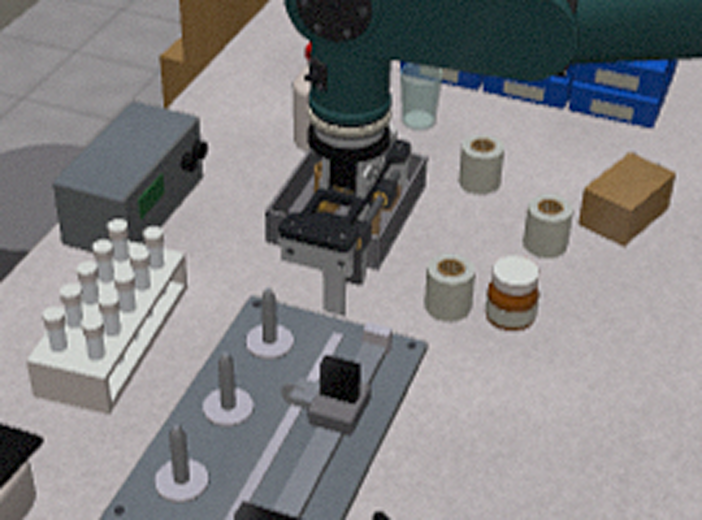

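Request:
send_rows --rows '[-4,10,0,0,0,0,0.4,-4,11,0,0,0,0,0.4,0,0,-15,0,0,0,0.4,0,0,-15,0,0,0,0.4,0,0,-15,0,0,0,0.4,0,0,0,0,0,0,0.4,0,0,0,0,0,0,0.4,0,0,0,0,0,0,0.4]'

```text
time: 23.8
tool_pos: [0.4835, 0.1284, 0.1185]
ee_rot: [3.14, -0.0, 1.582]
wrist_force: [0.1, -0.5, -0.2]
width: 0.0375
```

Run:
```python
from h import *
t=cam("top"); s=cam("side")
print(get_obs()["tool_pos"])
crop(s,"sG.png",210,210,350,310,5)
```

```text
[0.48341834 0.12845484 0.11842558]
```

View pics/sG.png

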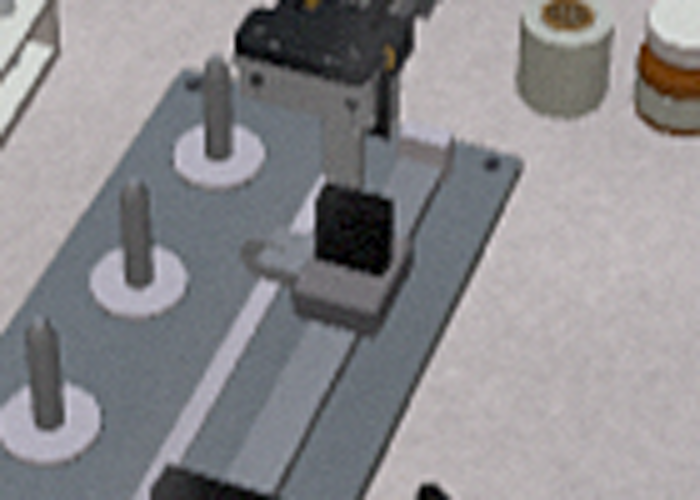

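Run:
```python
from h import *
s=cam("side")
for p in[(318,187),(396,197),(318,187-0)]:
    print(ray(s,((p[0]+.5)/5-.5+210,(p[1]+.5)/5-.5+210),.097))
# block top front edge z=.049
for p in[(297,288),(383,312)]: print("blk",ray(s,((p[0]+.5)/5-.5+210,(p[1]+.5)/5-.5+210),.049))
p=proj(s,(.4834,.147,.1184));print((p[0]-210)*5,(p[1]-210)*5)
```

```text
[0.50511271 0.13738251 0.097     ]
[0.46421019 0.12871636 0.097     ]
[0.50511271 0.13738251 0.097     ]
blk [0.50485236 0.16680454 0.049     ]
blk [0.4561036  0.16571652 0.049     ]
347.7723154247076 177.70824811919113
```

Request:
send_rows --rows '[0,3,0,0,0,0,0.4,0,2,-10,0,0,0,0.4,0,0,-15,0,0,0,0.4,0,0,-15,0,0,0,0.4,0,0,-15,0,0,0,0.4,0,0,-7,0,0,0,0.4,0,0,0,0,0,0,0.4,0,0,0,0,0,0,0.4]'

```text
time: 24.95
tool_pos: [0.4835, 0.1334, 0.0563]
ee_rot: [3.14, -0.0, 1.582]
wrist_force: [0.2, 0.7, -0.0]
width: 0.0376
```

Run:
```python
from h import *
s=cam("side")
crop(s,"sH.png",210,210,350,310,5)
```

```text
(no output)
```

View pics/sH.png

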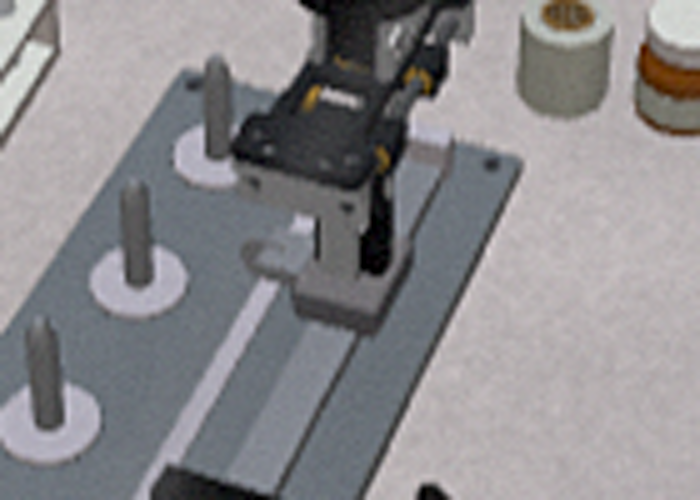

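Finger straddles the fin above the grey block (crop ~340,270). Grip it.

Request:
send_rows --rows '[0,0,0,0,0,0,0.3,0,0,0,0,0,0,0.25,0,0,0,0,0,0,0.2,0,0,0,0,0,0,0.15,0,0,0,0,0,0,0.0,0,0,0,0,0,0,0,0,0,0,0,0,0,0,0,0,0,0,0,0,0]'

```text
time: 26.0
tool_pos: [0.4831, 0.1335, 0.0559]
ee_rot: [3.141, -0.0, 1.582]
wrist_force: [0.6, 4.3, 2.1]
width: 0.0157
```

Request:
send_rows --rows '[0,1,0,0,0,0,0,0,2,0,0,0,0,0,0,3,0,0,0,0,0,-0.1,4,0,0,0,0,0,-0.1,4,0,0,0,0,0,-0.1,4,0,0,0,0,0,0,4,0,0,0,0,0,-0.1,4,0,0,0,0,0]'

```text
time: 27.0
tool_pos: [0.4827, 0.1596, 0.0559]
ee_rot: [3.141, 0.0, 1.582]
wrist_force: [-1.0, -3.2, 4.7]
width: 0.0159
```

Request:
send_rows --rows '[0,4,0,0,0,0,0,-0.1,4,0,0,0,0,0,0,4,0,0,0,0,0,-0.1,4,0,0,0,0,0,-0.1,4,0,0,0,0,0,-0.1,4,0,0,0,0,0,0,4,0,0,0,0,0,-0.1,4,0,0,0,0,0]'

```text
time: 28.0
tool_pos: [0.4823, 0.1916, 0.0559]
ee_rot: [3.141, 0.0, 1.582]
wrist_force: [-0.3, -3.6, 5.0]
width: 0.0158
```

Request:
send_rows --rows '[0,4,0,0,0,0,0,-0.1,4,0,0,0,0,0,0,4,0,0,0,0,0,-0.1,4,0,0,0,0,0,-0.1,4,0,0,0,0,0,-0.1,4,0,0,0,0,0,0,4,0,0,0,0,0,-0.1,4,0,0,0,0,0]'

```text
time: 29.0
tool_pos: [0.4818, 0.2236, 0.0559]
ee_rot: [3.141, 0.0, 1.582]
wrist_force: [0.1, -2.9, 4.7]
width: 0.0158
```

Request:
send_rows --rows '[0,4,0,0,0,0,0,-0.1,4,0,0,0,0,0,0,4,0,0,0,0,0,-0.1,4,0,0,0,0,0,-0.1,4,0,0,0,0,0,-0.1,4,0,0,0,0,0,0,4,0,0,0,0,0,-0.1,3,0,0,0,0,0]'

```text
time: 30.0
tool_pos: [0.4814, 0.2547, 0.0559]
ee_rot: [3.141, 0.0, 1.582]
wrist_force: [0.3, -2.4, 5.2]
width: 0.0159
```

Request:
send_rows --rows '[0,2,0,0,0,0,0,0,1.5,0,0,0,0,0,0,1.5,0,0,0,0,0,0,1.5,0,0,0,0,0,0,1,0,0,0,0,0,0,1,0,0,0,0,0,0,1,0,0,0,0,0,0,1,0,0,0,0,0]'

```text
time: 31.0
tool_pos: [0.4812, 0.2648, 0.0559]
ee_rot: [3.141, 0.001, 1.582]
wrist_force: [0.4, -4.6, 6.0]
width: 0.0154
```

Request:
send_rows --rows '[0,1,0,0,0,0,0,0,1,0,0,0,0,0,0,1,0,0,0,0,0,0,1,0,0,0,0,0,0,0,0,0,0,0,0,0,0,0,0,0,0,0,0,0,0,0,0,0,0,0,0,0,0,0,0,0]'

```text
time: 32.0
tool_pos: [0.4812, 0.2648, 0.0559]
ee_rot: [-3.141, 0.008, 1.58]
wrist_force: [-1.8, -14.8, 8.4]
width: 0.016
```

Run:
```python
from h import *
t=cam("top");s=cam("side")
crop(s,"sI.png",190,220,330,340,5);crop(t,"tI.png",125,145,285,265,5)
print(get_obs())
```

```text
{'time': 32.1, 'joint_positions': array([ 0.40416199,  0.16612738,  1.58538296, -0.00694904,  1.39369803,
       -1.17477276]), 'qvel': array([ 0.00093297,  0.00023609, -0.00056088,  0.0015154 , -0.00183972,
        0.00184194]), 'joint_torque': array([  6.90029383, -30.74994564, -27.26405203,   3.47580448,
        -1.7032852 ,   0.10302517]), 'tool_pos': array([0.48119581, 0.26476234, 0.05590368]), 'ee_rot': array([-3.14088985,  0.00770321,  1.58017406]), 'wrist_force': array([ -1.27430376, -14.80268935,   8.2637348 ]), 'wrist_torque': array([-1.61709123,  0.11751544,  0.11568427]), 'width': 0.016040394241763675}
```

View pics/sI.png

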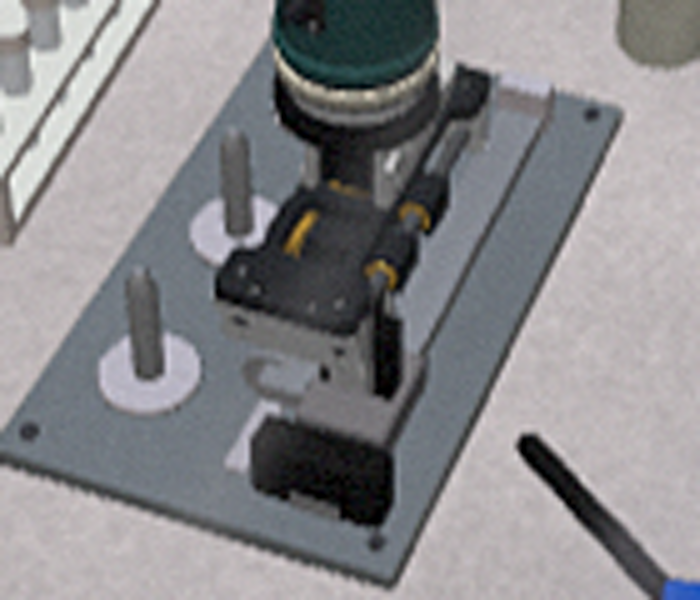

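Request:
send_rows --rows '[0,-1,0,0,0,0,0,0,-2,0,0,0,0,0,0,-3,0,0,0,0,0,0,-4,0,0,0,0,0,0.1,-4,0,0,0,0,0,0,-4,0,0,0,0,0,0.1,-4,0,0,0,0,0,0.1,-4,0,0,0,0,0]'

```text
time: 33.1
tool_pos: [0.4815, 0.2429, 0.0559]
ee_rot: [3.141, -0.001, 1.582]
wrist_force: [1.1, 4.5, 4.2]
width: 0.0159
```

Request:
send_rows --rows '[0,-4,0,0,0,0,0,0.1,-4,0,0,0,0,0,0,-4,0,0,0,0,0,0.1,-4,0,0,0,0,0,0.1,-4,0,0,0,0,0,0.1,-4,0,0,0,0,0,0,-4,0,0,0,0,0,0.1,-4,0,0,0,0,0]'

```text
time: 34.1
tool_pos: [0.482, 0.2107, 0.0559]
ee_rot: [3.141, -0.0, 1.582]
wrist_force: [1.3, 3.0, 4.9]
width: 0.0159
```

Request:
send_rows --rows '[0,-4,0,0,0,0,0,0.1,-4,0,0,0,0,0,0,-4,0,0,0,0,0,0.1,-4,0,0,0,0,0,0.1,-4,0,0,0,0,0,0.1,-4,0,0,0,0,0,0,-4,0,0,0,0,0,0.1,-4,0,0,0,0,0]'

```text
time: 35.1
tool_pos: [0.4824, 0.1787, 0.0559]
ee_rot: [3.141, -0.0, 1.582]
wrist_force: [0.7, 3.0, 5.2]
width: 0.0156
```

Request:
send_rows --rows '[0,-4,0,0,0,0,0,0.1,-4,0,0,0,0,0,0,-4,0,0,0,0,0,0.1,-4,0,0,0,0,0,0.1,-4,0,0,0,0,0,0.1,-4,0,0,0,0,0,0,-4,0,0,0,0,0,0.1,-4,0,0,0,0,0]'

```text
time: 36.1
tool_pos: [0.4829, 0.1468, 0.0559]
ee_rot: [3.141, -0.0, 1.582]
wrist_force: [1.3, 3.2, 5.7]
width: 0.0158
```

Request:
send_rows --rows '[0,-4,0,0,0,0,0,0.1,-4,0,0,0,0,0,0,-4,0,0,0,0,0,0.1,-4,0,0,0,0,0,0.1,-4,0,0,0,0,0,0.1,-4,0,0,0,0,0,0,-4,0,0,0,0,0,0.1,-4,0,0,0,0,0]'

```text
time: 37.1
tool_pos: [0.4833, 0.1148, 0.0559]
ee_rot: [3.142, -0.001, 1.582]
wrist_force: [2.3, 3.6, 5.6]
width: 0.0159
```

Request:
send_rows --rows '[0,-4,0,0,0,0,0,0.1,-4,0,0,0,0,0,0,-4,0,0,0,0,0,0.1,-4,0,0,0,0,0,0.1,-4,0,0,0,0,0,0.1,-4,0,0,0,0,0,0,-4,0,0,0,0,0,0.1,-4,0,0,0,0,0]'

```text
time: 38.1
tool_pos: [0.4839, 0.0828, 0.0559]
ee_rot: [3.141, -0.001, 1.582]
wrist_force: [2.4, 2.5, 4.4]
width: 0.016
```

Request:
send_rows --rows '[0,-4,0,0,0,0,0,0.1,-3,0,0,0,0,0,0,-2,0,0,0,0,0,0,-2,0,0,0,0,0,0.1,-1.5,0,0,0,0,0,0,-1.5,0,0,0,0,0,0,-1.5,0,0,0,0,0,0,-1,0,0,0,0,0]'

```text
time: 39.1
tool_pos: [0.484, 0.0663, 0.0559]
ee_rot: [3.141, -0.0, 1.582]
wrist_force: [2.5, 2.2, 5.9]
width: 0.0158
```

Request:
send_rows --rows '[0,-1,0,0,0,0,0,0,-1,0,0,0,0,0,0,-1,0,0,0,0,0,0,-1,0,0,0,0,0,0,-1,0,0,0,0,0,0,-1,0,0,0,0,0,0,0,0,0,0,0,0,0,0,0,0,0,0,0]'

```text
time: 40.1
tool_pos: [0.4841, 0.0647, 0.0559]
ee_rot: [3.141, -0.009, 1.583]
wrist_force: [2.8, 14.7, 4.9]
width: 0.0158
```

Request:
send_rows --rows '[0,1,0,0,0,0,0,0,2,0,0,0,0,0,0,3,0,0,0,0,0,-0.1,4,0,0,0,0,0,-0.1,4,0,0,0,0,0,-0.1,4,0,0,0,0,0,0,4,0,0,0,0,0,-0.1,4,0,0,0,0,0]'

```text
time: 41.1
tool_pos: [0.4838, 0.0845, 0.0559]
ee_rot: [3.141, 0.003, 1.581]
wrist_force: [1.4, -3.6, 5.9]
width: 0.016
```

Request:
send_rows --rows '[0,4,0,0,0,0,0,-0.1,4,0,0,0,0,0,0,4,0,0,0,0,0,-0.1,4,0,0,0,0,0,-0.1,4,0,0,0,0,0,-0.1,4,0,0,0,0,0,0,4,0,0,0,0,0,-0.1,4,0,0,0,0,0]'

```text
time: 42.1
tool_pos: [0.4833, 0.1165, 0.0559]
ee_rot: [3.141, 0.003, 1.581]
wrist_force: [1.7, -4.1, 5.8]
width: 0.0156
```

Request:
send_rows --rows '[0,4,0,0,0,0,0,-0.1,4,0,0,0,0,0,0,4,0,0,0,0,0,-0.1,4,0,0,0,0,0,-0.1,4,0,0,0,0,0,-0.1,4,0,0,0,0,0,0,4,0,0,0,0,0,-0.1,4,0,0,0,0,0]'

```text
time: 43.1
tool_pos: [0.4829, 0.1484, 0.0559]
ee_rot: [3.141, 0.003, 1.581]
wrist_force: [1.2, -2.0, 5.7]
width: 0.0159
```

Request:
send_rows --rows '[0,4,0,0,0,0,0,-0.1,4,0,0,0,0,0,0,4,0,0,0,0,0,-0.1,4,0,0,0,0,0,-0.1,4,0,0,0,0,0,-0.1,4,0,0,0,0,0,0,4,0,0,0,0,0,-0.1,4,0,0,0,0,0]'

```text
time: 44.1
tool_pos: [0.4824, 0.1804, 0.0559]
ee_rot: [3.141, 0.003, 1.581]
wrist_force: [1.5, -3.7, 6.0]
width: 0.0162
```

Request:
send_rows --rows '[0,4,0,0,0,0,0,-0.1,4,0,0,0,0,0,0,4,0,0,0,0,0,-0.1,4,0,0,0,0,0,-0.1,4,0,0,0,0,0,-0.1,4,0,0,0,0,0,0,4,0,0,0,0,0,-0.1,4,0,0,0,0,0]'

```text
time: 45.1
tool_pos: [0.4819, 0.2124, 0.0559]
ee_rot: [3.141, 0.003, 1.581]
wrist_force: [1.2, -3.5, 6.3]
width: 0.0156
```

Request:
send_rows --rows '[0,4,0,0,0,0,0,-0.1,4,0,0,0,0,0,0,4,0,0,0,0,0,-0.1,4,0,0,0,0,0,-0.1,4,0,0,0,0,0,-0.1,4,0,0,0,0,0,0,4,0,0,0,0,0,-0.1,4,0,0,0,0,0]'

```text
time: 46.1
tool_pos: [0.4815, 0.2444, 0.0559]
ee_rot: [3.141, 0.003, 1.581]
wrist_force: [0.7, -3.2, 6.4]
width: 0.016
```

Request:
send_rows --rows '[0,4,0,0,0,0,0,-0.1,4,0,0,0,0,0,0,3,0,0,0,0,0,0,2,0,0,0,0,0,0,2,0,0,0,0,0,0,1.5,0,0,0,0,0,0,1.5,0,0,0,0,0,0,1,0,0,0,0,0]'

```text
time: 47.1
tool_pos: [0.4812, 0.2634, 0.0559]
ee_rot: [-3.141, 0.003, 1.581]
wrist_force: [0.6, -3.0, 6.8]
width: 0.0156
```

Request:
send_rows --rows '[0,1,0,0,0,0,0,0,1,0,0,0,0,0,0,1,0,0,0,0,0,0,1,0,0,0,0,0,0,1,0,0,0,0,0,0,1,0,0,0,0,0,0,0,0,0,0,0,0,0,0,0,0,0,0,0]'

```text
time: 48.1
tool_pos: [0.4812, 0.2647, 0.0558]
ee_rot: [-3.14, 0.012, 1.579]
wrist_force: [-0.6, -15.3, 10.1]
width: 0.0161
```

Request:
send_rows --rows '[0,-1,0,0,0,0,0,0,-1,0,0,0,0,0,0,-1,0,0,0,0,0,0,0,0,0,0,0,0.28,0,0,0,0,0,0,0.28,0,0,0,0,0,0,0.28,0,0,0,0,0,0,0.28,0,0,0,0,0,0,0.28]'

```text
time: 49.1
tool_pos: [0.4809, 0.2684, 0.0555]
ee_rot: [-3.141, 0.0, 1.582]
wrist_force: [0.1, 0.2, 0.7]
width: 0.0261
```

Run:
```python
from h import *
print(get_obs()["wrist_force"],get_obs()["tool_pos"])
s=cam("side");crop(s,"sJ.png",190,220,330,340,5)
```

```text
[0.05888031 0.23954274 0.71741064] [0.48091795 0.26843377 0.05552539]
```

View pics/sJ.png

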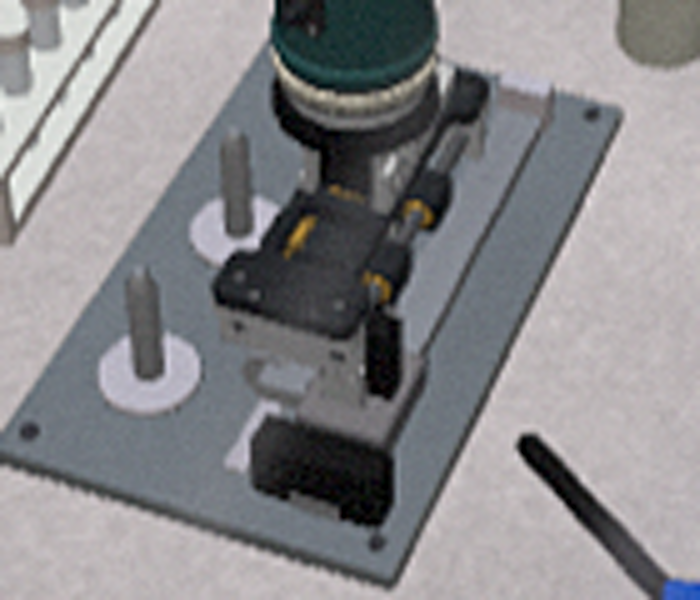

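Request:
send_rows --rows '[0,-2,0,0,0,0,0.28,0,-1.5,0,0,0,0,0.28,0,0,0,0,0,0,0.28,0,0,10,0,0,0,0.28,0,0,20,0,0,0,0.28,0,0,30,0,0,0,0.28,0,0,30,0,0,0,0.28,0,0,15,0,0,0,0.28]'

```text
time: 50.15
tool_pos: [0.482, 0.2653, 0.1636]
ee_rot: [3.138, -0.002, 1.582]
wrist_force: [0.1, 0.0, 0.6]
width: 0.0265
```

Request:
send_rows --rows '[-3,-30,0,0,0,0,0.5,-5,-40,0,0,0,0,0.8,-5,-45,0,0,0,0,0.8,-5,-45,0,0,0,0,0.8,-5,-45,0,0,0,0,0.8,-5,-45,0,0,0,0,0.8,-5,-45,0,0,0,0,0.8,-3,-25,0,0,0,0,0.8]'

```text
time: 51.15
tool_pos: [0.4444, -0.057, 0.1605]
ee_rot: [-3.141, 0.0, 1.58]
wrist_force: [0.4, 0.1, 0.2]
width: 0.0753
```

Run:
```python
from h import *
print(get_obs()["wrist_force"],get_obs()["tool_pos"])
s=cam("side");crop(s,"sK.png",150,110,420,340,2.6)
t=cam("top");crop(t,"tK.png",125,110,425,310,2.6)
```

```text
[0.39058168 0.11139749 0.24507177] [ 0.44444583 -0.0569575   0.16054933]
```

View pics/sK.png

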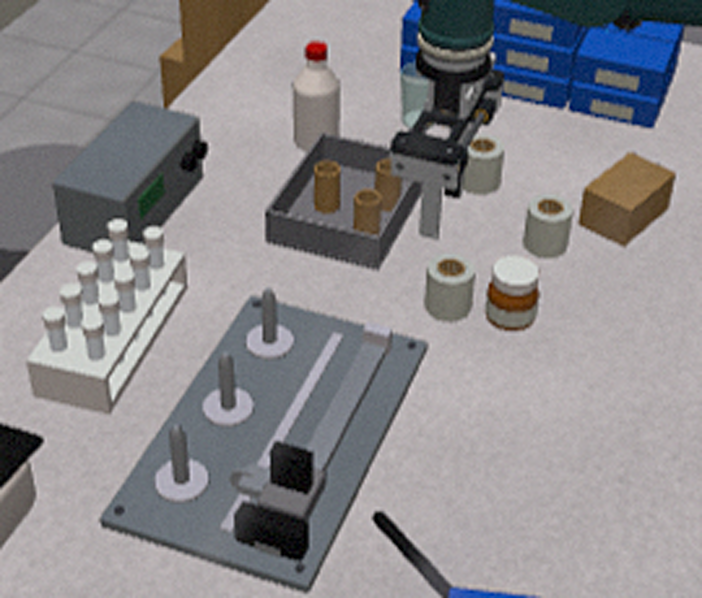

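View pics/tK.png

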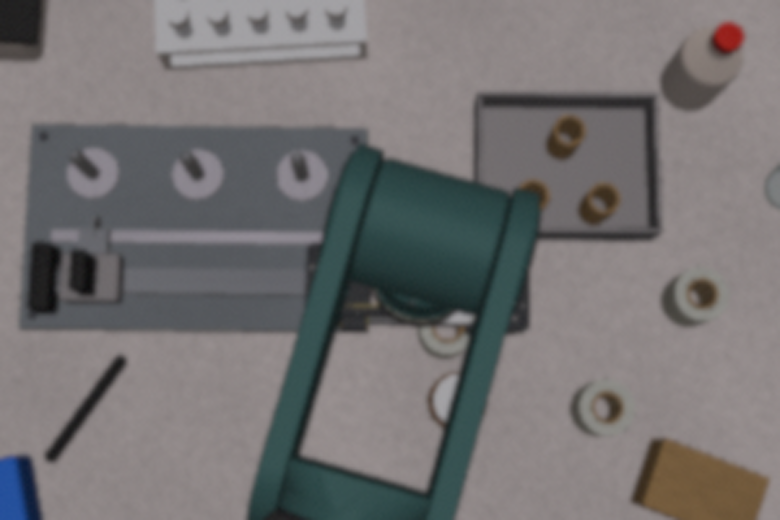

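Run:
```python
from h import *
s=cam("side");t=cam("top")
crop(s,"sL.png",310,150,380,240,8);crop(t,"tL.png",340,200,440,280,8)
S=lambda p:((p[0]+.5)/2.6-.5+150,(p[1]+.5)/2.6-.5+110)
T=lambda p:((p[0]+.5)/2.6-.5+125,(p[1]+.5)/2.6-.5+110)
for n,p in (("r0",(451,267)),("r1",(550,206)),("r2",(484,145)),("jar",(515,271))): print(n,ray(s,S(p),.06 if n!="jar" else .07))
for n,p in (("r1",(606,408)),("r2",(702,295))): print(n,ray(t,T(p),.06))
print([ray(s,S(p),.094).round(4) for p in[(179,427),(226,354),(269,291)]])
```

```text
r0 [ 0.43926083 -0.09583284  0.06      ]
r1 [ 0.36332061 -0.25586623  0.06      ]
r2 [ 0.47727472 -0.35291837  0.06      ]
jar [ 0.36641993 -0.10528615  0.07      ]
r1 [ 0.36229737 -0.25541028  0.06      ]
r2 [ 0.47731793 -0.35356906  0.06      ]
[array([0.5949, 0.2768, 0.094 ]), array([0.5977, 0.1675, 0.094 ]), array([0.5981, 0.0601, 0.094 ])]
```

View pics/sL.png

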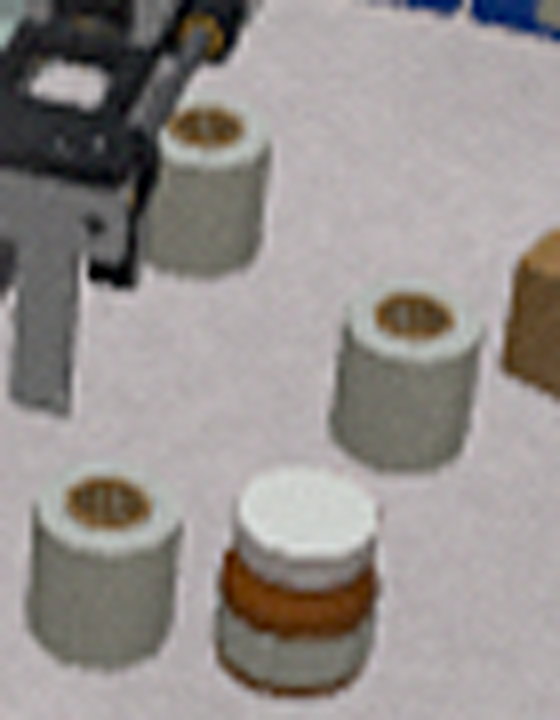

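View pics/tL.png

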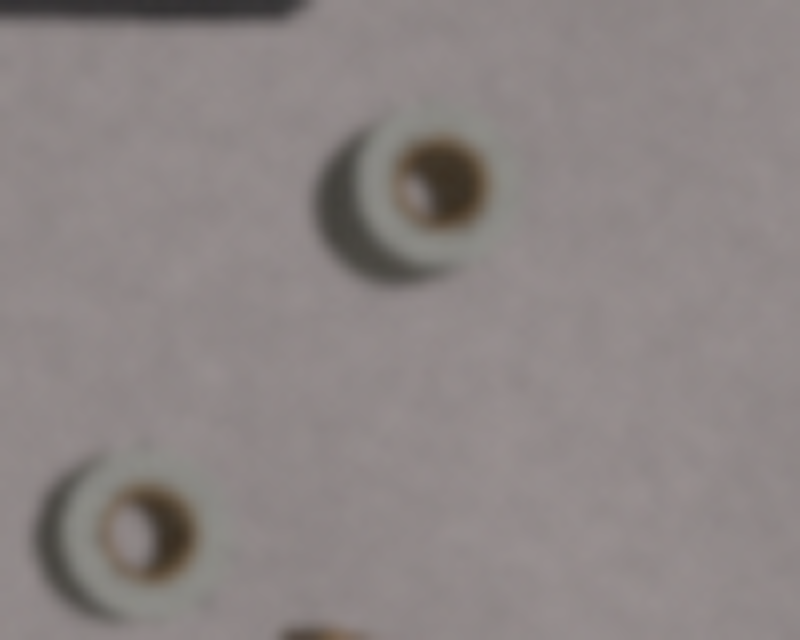

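Request:
send_rows --rows '[-4.6,-20,0,0,0,0,0.85,0,-18.5,-10,0,0,0,0.85,0,0,-20,0,0,0,0.85,0,0,-25,0,0,0,0.85,0,0,-20,0,0,0,0.85,0,0,-5,0,0,0,0.85,0,0,0,0,0,0,0.85,0,0,0,0,0,0,0.85]'

```text
time: 52.35
tool_pos: [0.4413, -0.0935, 0.0818]
ee_rot: [3.14, 0.0, 1.582]
wrist_force: [-0.1, -0.8, -0.5]
width: 0.0796
```

Run:
```python
from h import *
o=get_obs();print(o["tool_pos"],o["ee_rot"])
s=cam("side");crop(s,"sM.png",290,150,380,240,7)
t=cam("top");crop(t,"tM.png",260,190,360,290,6)
```

```text
[ 0.44128558 -0.09349179  0.08181094] [3.13968017e+00 4.77571703e-04 1.58239088e+00]
```

View pics/sM.png

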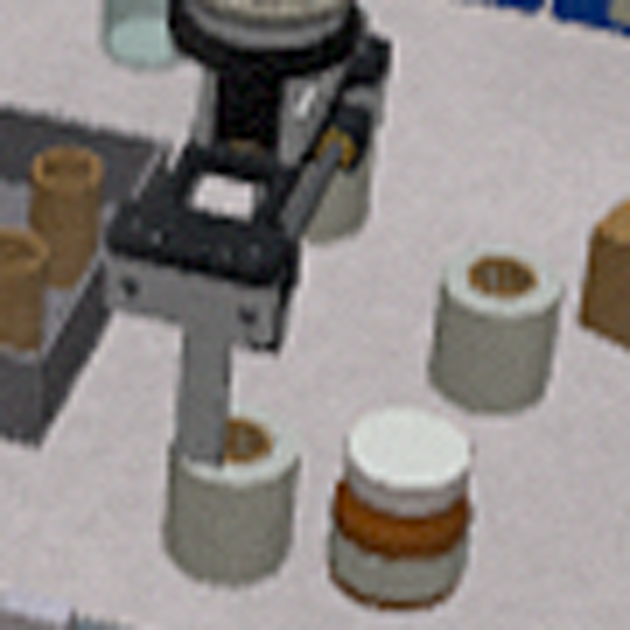

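Request:
send_rows --rows '[-1.5,-1.5,-10,0,0,0,0.85,0,0,-15,0,0,0,0.85,0,0,-17,0,0,0,0.85,0,0,-15,0,0,0,0.85,0,0,-5,0,0,0,0.85,0,0,0,0,0,0,0.7,0,0,0,0,0,0,0.6,0,0,0,0,0,0,0.4]'

```text
time: 53.45
tool_pos: [0.4396, -0.0954, 0.0194]
ee_rot: [3.14, 0.001, 1.582]
wrist_force: [0.6, -0.8, 0.4]
width: 0.0564
```

Request:
send_rows --rows '[0,0,0,0,0,0,0,0,0,0,0,0,0,0,0,0,0,0,0,0,0,0,0,5,0,0,0,0,0,0,20,0,0,0,0,0,0,30,0,0,0,0,0,0,30,0,0,0,0,0,0,30,0,0,0,0]'

```text
time: 54.45
tool_pos: [0.4382, -0.0947, 0.134]
ee_rot: [-3.14, -0.001, 1.582]
wrist_force: [-0.5, 0.5, -2.4]
width: 0.0562
```

Request:
send_rows --rows '[6,15,10,0,0,0,0,12,30,0,0,0,0,0,16,38,0,0,0,0,0,16,38,0,0,0,0,0,16,38,0,0,0,0,0,16,38,0,0,0,0,0,16,38,0,0,0,0,0,16,38,0,0,0,0,0]'

```text
time: 55.45
tool_pos: [0.5521, 0.1803, 0.1417]
ee_rot: [-3.138, 0.0, 1.583]
wrist_force: [-0.1, -0.2, -0.8]
width: 0.0565
```

Request:
send_rows --rows '[16,38,0,0,0,0,0,14,32,0,0,0,0,0,10,20,0,0,0,0,0,4,8,0,0,0,0,0,0,0,0,0,0,0,0,0,0,0,0,0,0,0,0,0,0,0,0,0,0,0,0,0,0,0,0,0]'

```text
time: 56.45
tool_pos: [0.597, 0.2753, 0.1441]
ee_rot: [3.141, -0.0, 1.581]
wrist_force: [0.3, 0.3, -0.6]
width: 0.0562
```

Run:
```python
from h import *
o=get_obs();print(o["tool_pos"],o["ee_rot"],o["width"])
s=cam("side");crop(s,"sN.png",150,200,270,320,5)
t=cam("top");crop(t,"tN.png",125,110,265,220,5.5)
q=lambda u:((u[0]-150+.5)*5-.5,(u[1]-200+.5)*5-.5)
x,y,z=o["tool_pos"]
for p in [(x,y,z-.019),(x,y+.0,z+.041),(.5965,.2755,.094),(.5965,.2755,.02)]: print(np.round(q(proj(s,p))))
```

```text
[0.5969676  0.2752935  0.14409317] [ 3.14120052e+00 -2.35706835e-04  1.58094381e+00] 0.05616615025122016
[338. 324.]
[330. 235.]
[343. 369.]
[352. 468.]
```

View pics/sN.png

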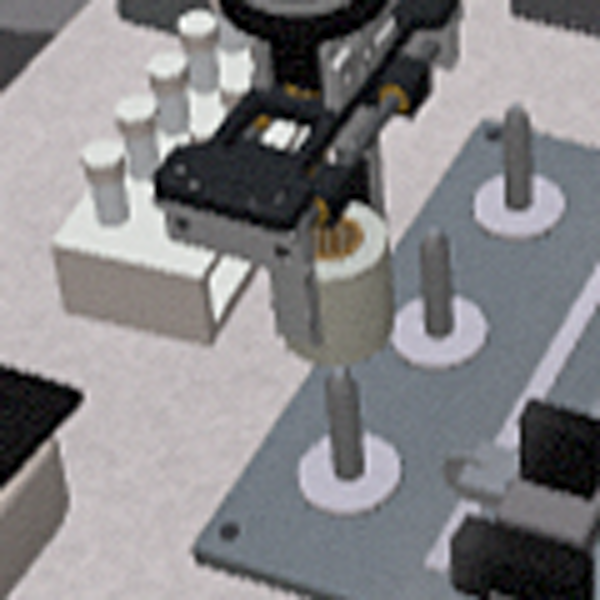

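View pics/tN.png

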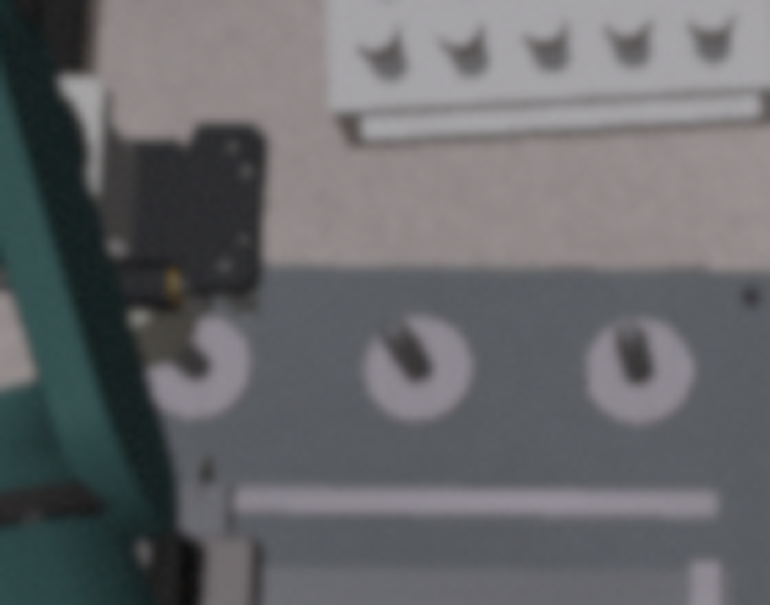

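Request:
send_rows --rows '[0,0,-10,0,0,0,0,0,0,-18,0,0,0,0,0,0,-18,0,0,0,0,0,0,-18,0,0,0,0,0,0,-18,0,0,0,0,0,0,-12,0,0,0,0,0,0,-6,0,0,0,0,0,0,0,0,0,0,0]'

```text
time: 57.55
tool_pos: [0.5969, 0.2759, 0.0434]
ee_rot: [-3.141, 0.0, 1.582]
wrist_force: [-0.0, -0.7, -0.4]
width: 0.0564
```

Request:
send_rows --rows '[0,0,-2,0,0,0,0,0,0,-2,0,0,0,0,0,0,0,0,0,0,0,0,0,0,0,0,0,0,0,0,0,0,0,0,0,0,0,0,0,0,0,0,0,0,0,0,0,0,0,0,0,0,0,0,0,0]'

```text
time: 58.55
tool_pos: [0.597, 0.2759, 0.0397]
ee_rot: [3.142, -0.0, 1.582]
wrist_force: [-0.3, -0.3, -0.4]
width: 0.0563
```

Request:
send_rows --rows '[0,0,-0.5,0,0,0,0,0,0,0,0,0,0,0.65,0,0,0,0,0,0,0.7,0,0,0,0,0,0,0.8,0,0,0,0,0,0,0.8,0,0,10,0,0,0,0.8,0,0,20,0,0,0,0.8,0,0,35,0,0,0,0.8]'

```text
time: 59.55
tool_pos: [0.5964, 0.2757, 0.1049]
ee_rot: [-3.14, 0.0, 1.582]
wrist_force: [0.5, 1.3, 0.0]
width: 0.0751
```

Request:
send_rows --rows '[0,0,45,0,0,0,0.8,-5,-15,20,0,0,0,0.8,-14,-35,0,0,0,0,0.8,-16,-40,0,0,0,0,0.8,-16,-40,0,0,0,0,0.8,-16,-40,0,0,0,0,0.8,-16,-40,0,0,0,0,0.8,-16,-40,0,0,0,0,0.8]'

```text
time: 60.55
tool_pos: [0.4965, 0.024, 0.1692]
ee_rot: [-3.141, 0.0, 1.581]
wrist_force: [0.2, -1.7, 0.1]
width: 0.0754
```

Run:
```python
from h import *
o=get_obs();print(o["tool_pos"],o["ee_rot"],o["width"])
s=cam("side");crop(s,"sO.png",150,110,420,340,2.6)
t=cam("top");crop(t,"tO.png",125,110,425,310,2.6)
crop(t,"tO2.png",340,200,440,280,8)
```

```text
[0.49648776 0.02395703 0.16922865] [-3.14139305e+00  4.48105574e-04  1.58136558e+00] 0.07544717905668692
```

View pics/sO.png

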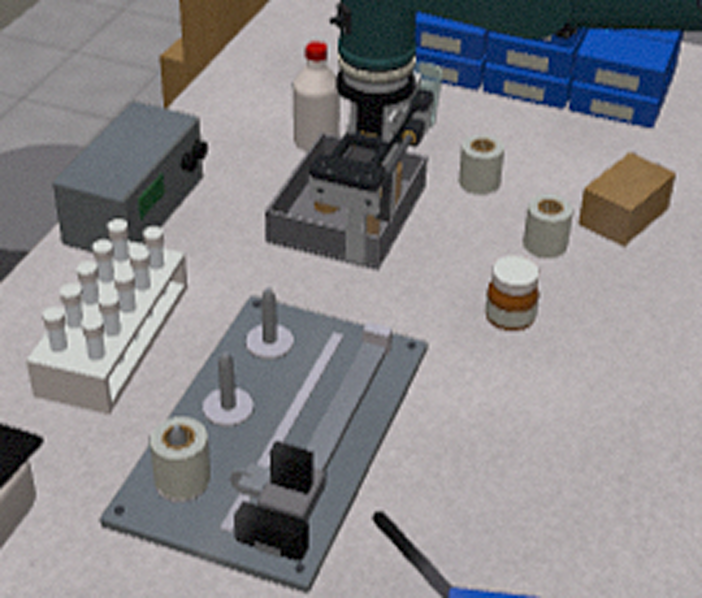

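View pics/tO.png

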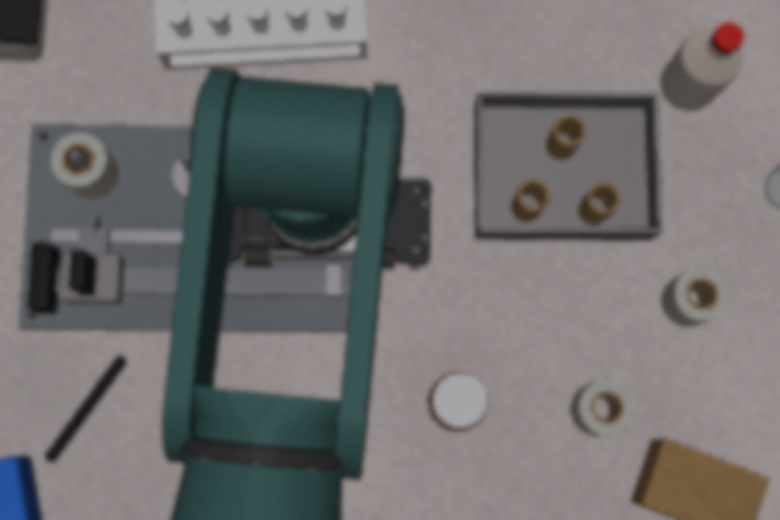

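Run:
```python
from h import *
t=cam("top")
img=t[0]; hsv=cv2.cvtColor(img,cv2.COLOR_BGR2HSV)
m=((hsv[...,0]>8)&(hsv[...,0]<25)&(hsv[...,1]>80)).astype(np.uint8)
m=cv2.morphologyEx(m,cv2.MORPH_CLOSE,np.ones((5,5)))
n,l,st,ce=cv2.connectedComponentsWithStats(m)
for i in range(1,n):
    if 15<st[i][4]<250: print(ce[i].round(1),st[i][4],st[i][:4],ray(t,ce[i],.06).round(4), ray(t,(st[i][0]+(st[i][2]-1)/2,st[i][1]+(st[i][3]-1)/2),.06).round(4))
```

```text
[342.2 162. ] 150 [336 155  14  15] [ 0.6392 -0.2165  0.06  ] [ 0.6392 -0.2172  0.06  ]
[328.7 186.3] 138 [323 180  13  14] [ 0.5716 -0.1802  0.06  ] [ 0.5711 -0.1811  0.06  ]
[355.3 187.8] 146 [349 181  14  15] [ 0.5695 -0.251   0.06  ] [ 0.5689 -0.2515  0.06  ]
[395.9 222.1] 50 [391 218   9  10] [ 0.4802 -0.3567  0.06  ] [ 0.4791 -0.3544  0.06  ]
[360.9 266.2] 26 [358 262   6  10] [ 0.3637 -0.2636  0.06  ] [ 0.3627 -0.2625  0.06  ]
```

View pics/tO2.png

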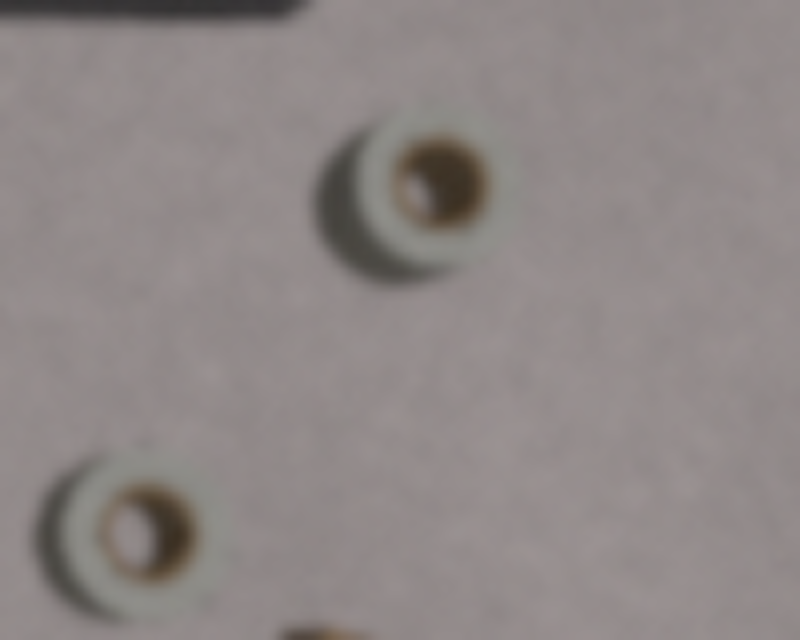

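Request:
send_rows --rows '[-10,-20,0,0,0,0,0.8,-18,-38,0,0,0,0,0.8,-20,-42,0,0,0,0,0.8,-20,-42,0,0,0,0,0.8,-20,-42,0,0,0,0,0.8,-20,-42,-10,0,0,0,0.8,-15,-32,-20,0,0,0,0.8,-8,-15,-20,0,0,0,0.8]'

```text
time: 61.7
tool_pos: [0.3667, -0.2482, 0.1188]
ee_rot: [3.141, 0.0, 1.581]
wrist_force: [1.2, 0.5, 0.0]
width: 0.0754
```

Request:
send_rows --rows '[0,0,-10,0,0,0,0.8,0,0,0,0,0,0,0.8,0,0,0,0,0,0,0.8,0,0,0,0,0,0,0.8,0,0,0,0,0,0,0.8,0,0,0,0,0,0,0.8,0,0,0,0,0,0,0.8,0,0,0,0,0,0,0.8]'

```text
time: 62.7
tool_pos: [0.367, -0.2471, 0.1092]
ee_rot: [-3.142, -0.0, 1.582]
wrist_force: [-0.4, 0.3, -0.2]
width: 0.0753
```

Run:
```python
from h import *
o=get_obs();print(o["tool_pos"],o["ee_rot"],o["width"],o["joint_positions"])
s=cam("side");crop(s,"sP.png",290,150,420,240,6)
```

```text
[ 0.36695238 -0.24714917  0.10920322] [-3.14157928e+00 -1.30107971e-04  1.58169336e+00] 0.0752732502331274 [-7.21085175e-01 -1.15580151e-01  1.76320906e+00  8.81039400e-05
  1.49406065e+00 -2.30278530e+00]
```

View pics/sP.png

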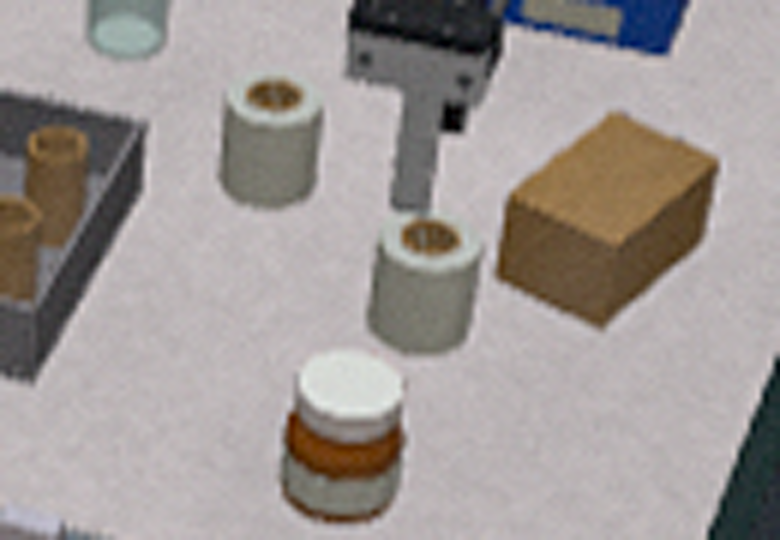

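Request:
send_rows --rows '[-3.5,-5,0,0,0,0,0.8,0,-4,-10,0,0,0,0.8,0,0,-20,0,0,0,0.8,0,0,-20,0,0,0,0.8,0,0,-20,0,0,0,0.8,0,0,-13,0,0,0,0.8,0,0,-6.5,0,0,0,0.8,0,0,0,0,0,0,0.7]'

```text
time: 63.75
tool_pos: [0.3633, -0.2561, 0.0195]
ee_rot: [-3.141, -0.0, 1.582]
wrist_force: [0.3, -0.8, -0.3]
width: 0.0685
```

Request:
send_rows --rows '[0,0,0,0,0,0,0.6,0,0,0,0,0,0,0.4,0,0,0,0,0,0,0,0,0,0,0,0,0,0,0,0,0,0,0,0,0,0,0,10,0,0,0,0,0,0,25,0,0,0,0,0,0,30,0,0,0,0]'

```text
time: 64.75
tool_pos: [0.3626, -0.2552, 0.0845]
ee_rot: [-3.139, -0.002, 1.582]
wrist_force: [-0.7, 0.4, -0.7]
width: 0.0555
```

Request:
send_rows --rows '[0,0,35,0,0,0,0,3,10,25,0,0,0,0,12,25,0,0,0,0,0,18,35,0,0,0,0,0,21,36,0,0,0,0,0,21,36,0,0,0,0,0,21,36,0,0,0,0,0,21,36,0,0,0,0,0]'

```text
time: 65.75
tool_pos: [0.4805, -0.0407, 0.1445]
ee_rot: [-3.14, -0.0, 1.582]
wrist_force: [-0.1, -0.1, -0.9]
width: 0.0555
```

Request:
send_rows --rows '[21,36,0,0,0,0,0,21,36,0,0,0,0,0,21,36,0,0,0,0,0,21,36,0,0,0,0,0,18,32,0,0,0,0,0,12,22,0,0,0,0,0,4,9,0,0,0,0,0,0,0,0,0,0,0,0]'

```text
time: 66.75
tool_pos: [0.5981, 0.1649, 0.1442]
ee_rot: [-3.14, 0.001, 1.582]
wrist_force: [-0.5, -0.7, -1.2]
width: 0.0557
```

Run:
```python
from h import *
o=get_obs();print(o["tool_pos"],o["ee_rot"],o["width"])
s=cam("side");crop(s,"sQ.png",160,180,280,300,5)
q=lambda u:((u[0]-160+.5)*5-.5,(u[1]-180+.5)*5-.5)
x,y,z=o["tool_pos"]
for p in [(x,y,z-.019),(x,y+.0,z+.041),(.598,.1655,.094),(.5965,.1655,.02)]: print(np.round(q(proj(s,p))))
```

```text
[0.59805025 0.16488592 0.14424997] [-3.14026104e+00  5.07339728e-04  1.58244772e+00] 0.05571973256515052
[384. 284.]
[379. 197.]
[386. 329.]
[394. 428.]
```

View pics/sQ.png

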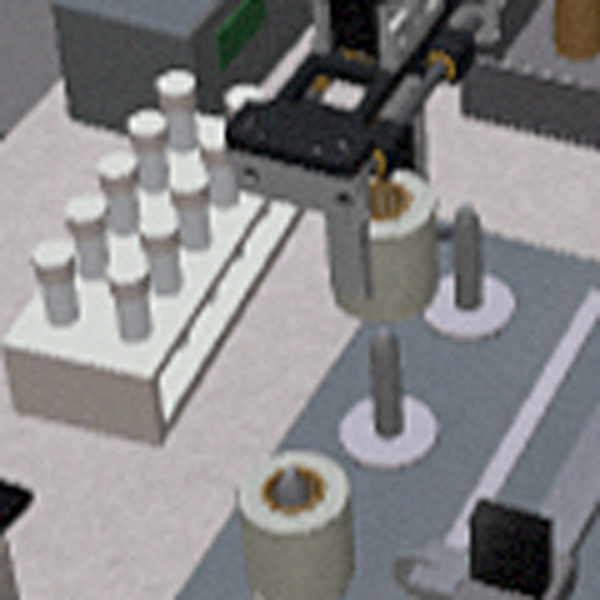

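Request:
send_rows --rows '[0,0,-10,0,0,0,0,0,0,-18,0,0,0,0,0,0,-18,0,0,0,0,0,0,-18,0,0,0,0,0,0,-18,0,0,0,0,0,0,-12,0,0,0,0,0,0,-6,0,0,0,0,0,0,-2,0,0,0,0]'

```text
time: 67.8
tool_pos: [0.5986, 0.1649, 0.0426]
ee_rot: [3.141, -0.0, 1.582]
wrist_force: [0.7, 0.5, 0.3]
width: 0.0554
```

Request:
send_rows --rows '[0,0,-2,0,0,0,0,0,0,0,0,0,0,0,0,0,0,0,0,0,0,0,0,0,0,0,0,0,0,0,0,0,0,0,0,0,0,0,0,0,0,0,0,0,0,0,0,0,0,0,0,0,0,0,0,0]'

```text
time: 68.8
tool_pos: [0.5984, 0.1649, 0.0407]
ee_rot: [-3.142, -0.0, 1.582]
wrist_force: [-0.5, -0.2, -1.1]
width: 0.0559
```

Request:
send_rows --rows '[0,0,-1,0,0,0,0,0,0,0,0,0,0,0.65,0,0,0,0,0,0,0.7,0,0,0,0,0,0,0.8,0,0,0,0,0,0,0.8,0,0,10,0,0,0,0.8,0,0,20,0,0,0,0.8,0,0,35,0,0,0,0.8]'

```text
time: 69.8
tool_pos: [0.5979, 0.1648, 0.1055]
ee_rot: [-3.14, 0.0, 1.582]
wrist_force: [-0.5, -1.1, 0.9]
width: 0.075
```

Request:
send_rows --rows '[0,0,40,0,0,0,0.8,-3,-20,20,0,0,0,0.8,-8,-40,0,0,0,0,0.8,-10,-44,0,0,0,0,0.8,-10,-44,0,0,0,0,0.8,-10,-44,0,0,0,0,0.8,-10,-44,0,0,0,0,0.8,-10,-44,0,0,0,0,0.8]'

```text
time: 70.8
tool_pos: [0.5361, -0.1176, 0.165]
ee_rot: [-3.141, 0.0, 1.581]
wrist_force: [-0.6, -0.3, 0.8]
width: 0.0751
```

Request:
send_rows --rows '[-12,-44,0,0,0,0,0.8,-12,-44,0,0,0,0,0.8,-12,-44,0,0,0,0,0.8,-10,-44,-10,0,0,0,0.8,-8,-40,-20,0,0,0,0.8,-4,-18,-10,0,0,0,0.8,0,0,0,0,0,0,0.8,0,0,0,0,0,0,0.8]'

```text
time: 71.8
tool_pos: [0.48, -0.3482, 0.1255]
ee_rot: [3.141, -0.0, 1.583]
wrist_force: [-0.8, -0.4, 0.8]
width: 0.0756
```

Run:
```python
from h import *
o=get_obs();print(o["tool_pos"],o["ee_rot"],o["width"],o["joint_positions"])
s=cam("side");crop(s,"sR.png",150,110,420,340,2.6);crop(s,"sR2.png",300,150,380,210,8)
S=lambda p:((p[0]+.5)/2.6-.5+150,(p[1]+.5)/2.6-.5+110)
```

```text
[ 0.47997479 -0.34821849  0.12552221] [ 3.14067564e+00 -1.41497392e-04  1.58287207e+00] 0.07559216374442297 [-7.23654086e-01  2.09739783e-01  1.39096940e+00  7.20665323e-04
  1.54029862e+00 -2.30654786e+00]
```

View pics/sR.png

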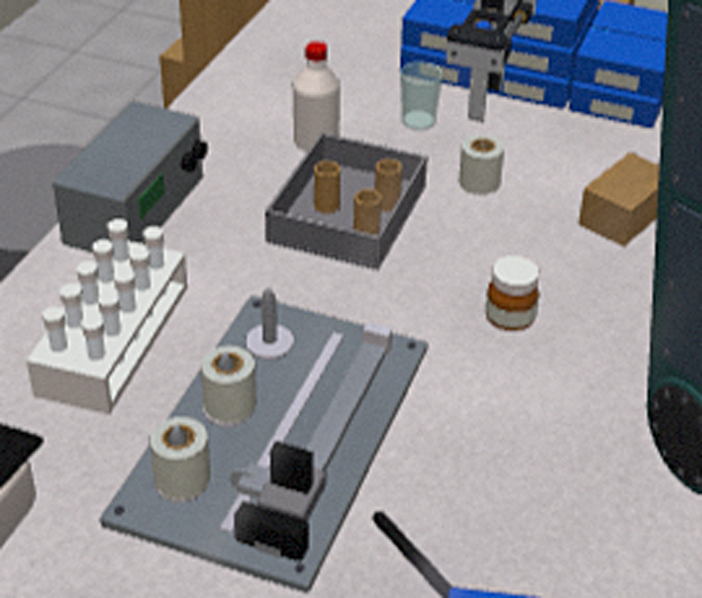

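View pics/sR2.png

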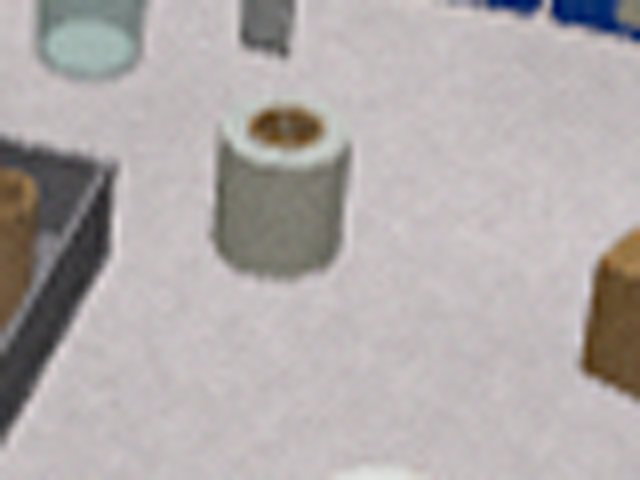

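Request:
send_rows --rows '[-1.5,-5,0,0,0,0,0.8,0,0,-12,0,0,0,0.8,0,0,-22,0,0,0,0.8,0,0,-25,0,0,0,0.8,0,0,-25,0,0,0,0.8,0,0,-15,0,0,0,0.8,0,0,-7,0,0,0,0.8,0,0,0,0,0,0,0.7]'

```text
time: 72.85
tool_pos: [0.478, -0.354, 0.0186]
ee_rot: [-3.141, -0.0, 1.582]
wrist_force: [-0.5, 0.2, 1.3]
width: 0.0686
```

Request:
send_rows --rows '[0,0,0,0,0,0,0.6,0,0,0,0,0,0,0.4,0,0,0,0,0,0,0,0,0,0,0,0,0,0,0,0,0,0,0,0,0,0,0,10,0,0,0,0,0,0,25,0,0,0,0,0,0,30,0,0,0,0]'

```text
time: 73.85
tool_pos: [0.4769, -0.3533, 0.0829]
ee_rot: [-3.139, -0.003, 1.582]
wrist_force: [0.5, -0.1, -1.3]
width: 0.0553
```

Request:
send_rows --rows '[0,0,35,0,0,0,0,0,10,27,0,0,0,0,8,25,0,0,0,0,0,11,36,0,0,0,0,0,12,40,0,0,0,0,0,12,40,0,0,0,0,0,12,40,0,0,0,0,0,12,40,0,0,0,0,0]'

```text
time: 74.85
tool_pos: [0.5446, -0.1217, 0.1451]
ee_rot: [-3.14, -0.0, 1.582]
wrist_force: [0.3, -0.9, -0.5]
width: 0.0548
```

Request:
send_rows --rows '[12,40,0,0,0,0,0,12,40,0,0,0,0,0,12,40,0,0,0,0,0,10,30,0,0,0,0,0,7,20,0,0,0,0,0,3,8,0,0,0,0,0,0,0,0,0,0,0,0,0,0,0,0,0,0,0]'

```text
time: 75.85
tool_pos: [0.6008, 0.0538, 0.1457]
ee_rot: [-3.141, 0.0, 1.581]
wrist_force: [0.2, -0.5, -1.0]
width: 0.0546
```

Run:
```python
from h import *
o=get_obs();print(o["tool_pos"],o["ee_rot"],o["width"])
s=cam("side");crop(s,"sS.png",190,160,310,280,5)
q=lambda u:((u[0]-190+.5)*5-.5,(u[1]-160+.5)*5-.5)
x,y,z=o["tool_pos"]
for p in [(x,y,z-.019),(x,y+.0,z+.041),(.600,.0555,.094),(.600,.0555,.02)]: print(np.round(q(proj(s,p))))
```

```text
[0.60082028 0.05379367 0.14571065] [-3.14133779e+00  4.60572445e-04  1.58059546e+00] 0.054590023049779265
[317. 257.]
[314. 171.]
[318. 304.]
[321. 401.]
```

View pics/sS.png

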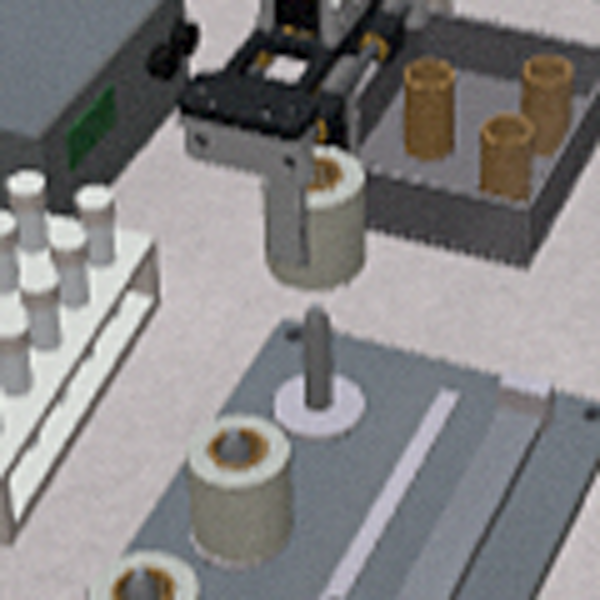

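Request:
send_rows --rows '[0,2,-8,0,0,0,0,0,0,-18,0,0,0,0,0,0,-18,0,0,0,0,0,0,-18,0,0,0,0,0,0,-18,0,0,0,0,0,0,-14,0,0,0,0,0,0,-8,0,0,0,0,0,0,-3,0,0,0,0]'

```text
time: 76.9
tool_pos: [0.6009, 0.0569, 0.0402]
ee_rot: [-3.141, -0.0, 1.582]
wrist_force: [0.5, 0.1, -0.6]
width: 0.0548
```

Request:
send_rows --rows '[0,0,-1,0,0,0,0,0,0,0,0,0,0,0,0,0,0,0,0,0,0,0,0,0,0,0,0,0,0,0,0,0,0,0,0,0,0,0,0,0,0,0,0,0,0,0,0,0,0,0,0,0,0,0,0,0]'

```text
time: 77.9
tool_pos: [0.6011, 0.0569, 0.04]
ee_rot: [3.141, -0.0, 1.582]
wrist_force: [-1.1, -0.4, 0.4]
width: 0.0549
```

Request:
send_rows --rows '[0,0,-1,0,0,0,0,0,0,0,0,0,0,0.65,0,0,0,0,0,0,0.7,0,0,0,0,0,0,0.8,0,0,0,0,0,0,0.8,0,0,10,0,0,0,0.8,0,0,20,0,0,0,0.8,0,0,35,0,0,0,0.8]'

```text
time: 78.9
tool_pos: [0.6, 0.0569, 0.1035]
ee_rot: [-3.139, -0.0, 1.582]
wrist_force: [-0.2, -0.4, 0.3]
width: 0.0753
```

Request:
send_rows --rows '[0,0,40,0,0,0,0.8,-20,-10,20,0,0,0,0.8,-35,-20,10,0,0,0,0.8,-35,-20,0,0,0,0,0.8,-35,-20,0,0,0,0,0.8,-35,-20,0,0,0,0,0.8,-30,-20,0,0,0,0,0.8,-20,-10,0,0,0,0,0.8]'

```text
time: 79.9
tool_pos: [0.3899, -0.0638, 0.1747]
ee_rot: [3.14, 0.001, 1.581]
wrist_force: [0.5, 0.2, 0.3]
width: 0.075
```

Run:
```python
from h import *
o=get_obs();print(o["tool_pos"],o["wrist_force"],o["width"])
s=cam("side");crop(s,"sT.png",150,110,420,340,2.6);crop(s,"sT2.png",190,210,290,320,5.4)
t=cam("top");crop(t,"tT.png",125,110,425,310,2.6)
```

```text
[ 0.38992113 -0.06384833  0.17471261] [0.51366457 0.18517397 0.32442212] 0.07499684611168313
```

View pics/sT.png

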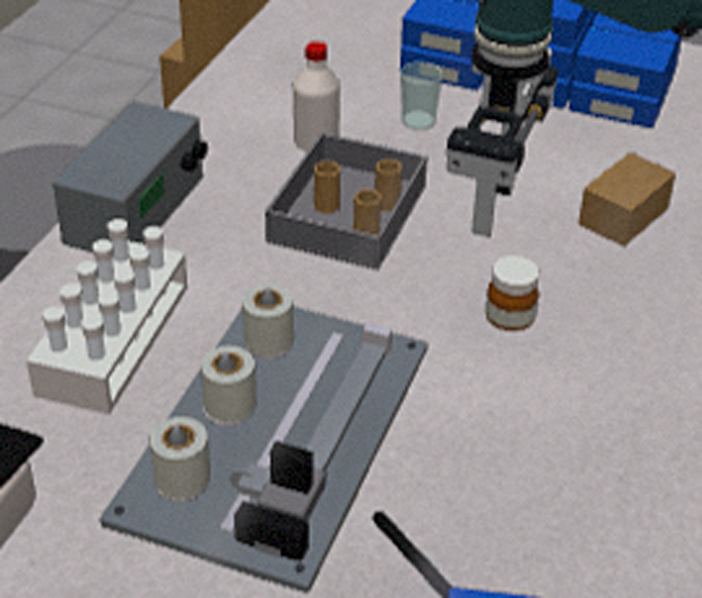

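View pics/tT.png

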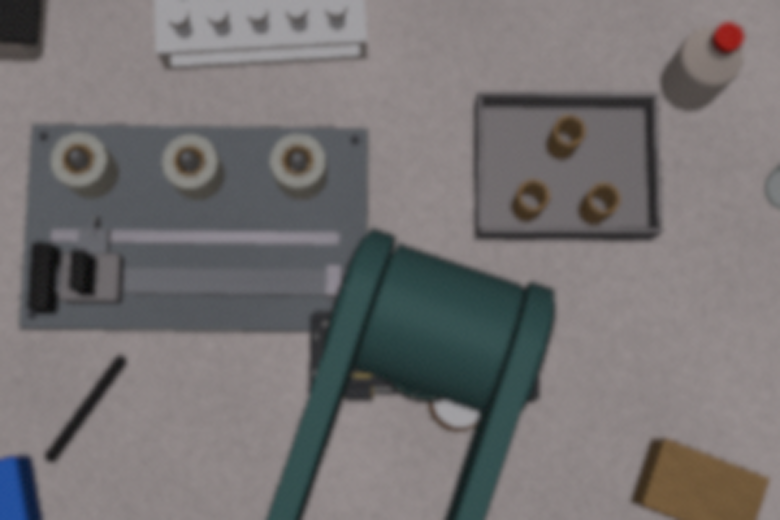

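View pics/sT2.png

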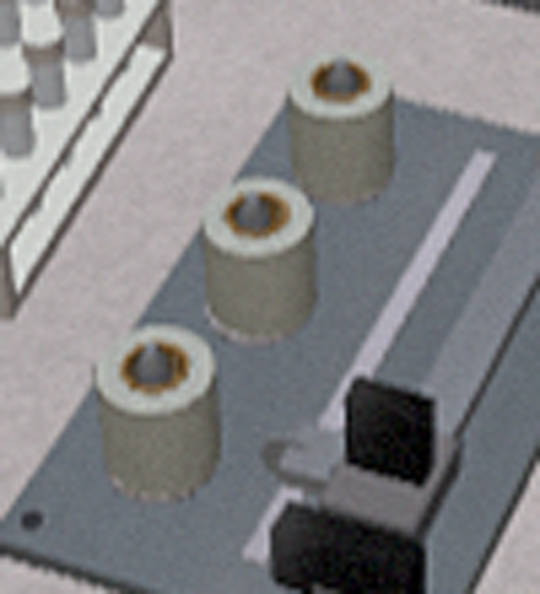

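Run:
```python
from bench import *
print(close_job())
```

```text
the job is handed in; nothing more can be done
None
```

The job is done and handed in at about 80 s, well inside the 210 s limit.

- **Cores:** all three brown cores came off the spindles and are standing in the discard tray.
- **Carriage:** with the spindles empty, I ran it at about 32 mm/s to home, to the far stop, and home again. The measured travel was 200 mm. Drag stayed between about 2 and 4.5 N throughout, so I felt no sticky spots. I pressed it against each stop at about 15 N, and it is still against the dock.
- **Rolls:** all three label rolls are mounted, one per spindle. One of them was knocked about 5 cm aside during the run, so I measured its position again before picking it up.

In the last pictures from both cameras the rolls are upright with the spindle tips showing, the carriage touches the dock, and the robot is clear of everything. In the pictures nothing else on the bench looks out of place; I compared these by eye. At handover the wrist force read about 0.5 N, and no check failed or disagreed.

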